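# Show a dispenser manifold's nozzles to the inspection camera

### The job

The plate dispenser's eight-nozzle manifold is parked on its dock and its nozzles need checking: swing the latch aside to its stop, draw the manifold towards the latch end until it is out from under the keeper, and lift it straight out by its grip without the fine nozzles touching anything. Then, without bumping the camera, hold it up to the inspection camera, nozzles pointing straight into the lens, centred on the line of sight with their tips 80 mm from the front of the lens, the row running parallel to the camera's pivot bolts. Finish still holding it there, quite still, clear of everything, with the latch left open and the jar, amber bottle, timer and vial undisturbed.

Things in the scene. Friction and masses are not known exactly. Their poses are not given: they have to be found in the camera images.
- dock: Fixed dock, grey block on a steel plate, 76 (x) by 204 (y -117 to +87) by 53 mm. Origin on the bench under the middle of the parked manifold; y along the manifold, +y to the keeper, -y to the latch. The manifold's underside rests at z 40 on two end blocks; between them a trough (x -20 to 20, y -53 to 40, floor z 10) in which the nozzles hang free. Travel to -y ends at the latch post after 24 mm.
- keeper (a point): Middle of the front edge of the keeper's underside (dock y 54, z 47.5). The keeper is a fixed steel bridge 34 mm wide, dock y 54 to 72, top z 53, over the last 12 mm of the manifold's ear, so draw the manifold 13 to 16 mm towards dock -y before lifting. Guides leave the ears and bar 1.5 mm each side (latch end: 5.5 mm high, y -84 to -56; keeper end: y 54 to 72).
- latch (a joint): Swing latch: steel tongue 42 mm long on an upright pivot at dock (0, -96), lying 1 mm over the manifold's ear. 0: closed, pointing to dock +y. Grows to its stop at 1.6 rad as it swings anticlockwise (from above) to dock -x; over 1.2 is open. Slight friction, about 1.2 N at the peg; stays where left. Starts at 0 to 0.2.
- latch_peg (a point): Top of the upright black round peg by which the latch is swung: 12 mm thick, 34 mm tall (dock z 53 to 87), 34 mm from the pivot. Closed, it is 50 mm from the middle of the manifold (taller grip there), so open the fingers only part way here.
- manifold: Loose manifold, 120 to 260 g: aluminium bar 22 (x) by 100 (y) by 18 mm (z), a thin ear at each end (as wide, 6 thick, tips at y -66 and +66, undersides level), on top in the middle a black grip 22 (x) by 24 (y) mm, z 18 to 58, with an 11 mm hose barb above. Origin: middle of the flat underside; z up when parked, y along the row; parked, axes as the dock's. Same both ways round.
- nozzle_row: The eight steel nozzles under the manifold, 3 mm thick (5 at the root), 9 mm apart along y (63 mm first to last), pointing along the manifold's -z, tips at z -18. Origin and axes of the manifold. Fine: a touch over 1 N damages them.
- nozzle_tips (a point): Middle of the row of nozzle tips, 18 mm below the manifold's origin along its z; axes of the manifold.
- inspection_camera: Fixed stand of the inspection camera: grey base plate 96 (x -30 to +66) by 90 (y) by 10 mm with two upright cheeks that carry the head between them. Origin on the bench. The head's pivot bolts (black round heads outside the cheeks) lie along its y at x +40, z 62. -x is its front, to which the head leans. Highest point 133 mm.
- camera_head: The head: a dark box with a lens barrel and a flat ring light 68 mm across at the front. Origin on the pivot axis. z is the line of sight, always leaning 25 degrees from vertical towards the stand's -x; y is the stand's y, along the pivot bolts. Front of the lens at z 62 mm.
- view_point (a point): Where the middle of the nozzle tips must be: on the line of sight, 80 mm before the lens (head z 142), 191 mm above the bench; axes of the head. The manifold's z must point along the line of sight away from the camera (nozzles look into the lens), its y along the head's y, either way round.
- jar: Bystander: small jar with a ribbed cap, 41 mm across, 46 mm high; origin at the middle of its underside.
- amber_bottle: Bystander: small amber bottle, 46 mm across, 90 mm high; origin at the middle of its underside.
- timer: Bystander: wedge-shaped bench timer, 41 x 62 x 65 mm high; origin at the middle of its underside.
- vial: Bystander: small capped vial between the two work places, 24 mm across, 50 mm high; origin at the middle of its underside.

How it is judged:
By the outcome, as a careful person would: the job done as asked, in the order asked, and still so for the second after the job is handed in, while the arm keeps its last pose, push and grip.
It also fails if it takes over 51 s, if anything falls off the work surface, if the arm or the gripper's body presses on something with over 40 N, if the wrist force passes 120 N, or if a joint passes its speed limit or range.

### The arm

A 6-joint arm with a two-finger parallel gripper is mounted at the origin on a cart in front of the work surface, level with it; the furniture and walls round the work are solid. World frame = base frame: x ahead of the robot, y to its left, z up, the work surface at z = 0. Lengths are in m, angles in degrees, forces in N, time in s.
With the tool pointing down it reaches from about 0.35 to 0.8 m from the base axis. Payload 7.3 kg.
Tool frame: the origin (TCP) lies between the finger pads; the fingertips stand tip_extent ahead of it and the grasp point (between the pads) lies 6 mm ahead of it (tip_extent is the distance from the TCP to the fingertips, in m); x points along the fingers, z is the direction in which the jaws open and shut, and the axes are right-handed (so a half turn about x gives the same grasp; the last joint's range is limited). The gripper opens to 85 mm and grips with 20 to 120 N. Pads are 22 mm wide; open, the fingers measure 114 mm over their backs; the gripper's body (76 mm by 85 mm) begins 54 mm behind the grasp point. The pads swing forward as they close: fully open they stand 13 mm farther back than shut.
Start: joints at [-81.36, 19.595, 87.324, -0, 73.075, -8.365], TCP at [0.154, -0.502, 0.256] pointing down, gripper open.
Joint ranges: [-145.02, 145.02], [-44.19, 115.74], [2.07, 154.8], [-57.11, 237.11], [16.16, 152.29], [-177.93, 177.93]. Speed limits (degrees/s): [147.25, 147.25, 180, 180, 180, 180].

### API

Orientations are given as a 3x3 rotation matrix whose columns are the frame's x, y, z axes.
In Python, from station import * gives the robot as it stands. The module is installed in compiled form; this text tells all that it offers.
- The arm moves only by the tool jog_arm, never from a script. Its argument "deltas" is a list of rows, each an object with "delta_pos": the shift along the world's x, y, z in m, a list of three; "roll": the turn about the world's z in rad; "jaw": the finger opening in m, from 0 to 0.0854. A call has 1 to 20 rows; each row shifts and turns the pose as measured when the row begins; what a row does not reach is not made up. A row lasts 1/10 s, in which the tool goes at most 50 mm and 8.59 degrees, less where a joint would pass 70% of its speed; a pose out of reach is approached as far as the arm can. A call with a gripper value outside its range is refused whole. The fingers move at their own pace and stop on an object; "newtons" is the grip in N (left out, the last holds). Time passes only in rows, so rows that do not move let the fingers close. It gives the time, the measured TCP pose, the force and the opening at its end, in the units of the state.
- sense(): the state, without advancing time (a new reading comes with each control period).
- camera(name): name is "scene" or "top"; returns (picture, depth): 400x640x3 uint8, red, green, blue; 400x640 float32, m along the optical axis (not along the pixel's ray), 0 where there is no reading.
- camera_model(name): a dict with "fx", "fy", "cx", "cy" (pixels), "distortion" ([k1, k2, p1, p2, k3] as OpenCV has them; the pictures are not rectified), "R" (3x3) and "t" (3): a world point X has camera coordinates R X + t. Camera axes: x right, y down, z forward; pixel columns grow to the right and rows downward; lengths in m; the calibration is good to about 2 mm. A picture is of the moment at which its call begins. camera_model takes no time and is no camera call.
- job_done(): hands the job in, once; it reports no verdict.
The state is a dict: "t": time; "qpos": joint angles; "qvel": joint speeds; "tau": joint torques, N m; "tool_pos": TCP position; "orientation": TCP orientation; "wrist_force": force on the tool from outside, world axes, zero at the start; "torque": the same for the moment, N m; "gripper_width": finger opening in m.
Only numpy, scipy, OpenCV 4.12 (cv2) and the standard library are available. Lean on these libraries where they do the work, as an engineer would, in place of code of your own. Each camera call takes 0.05 s, during which the arm holds its last target. There are 200 camera calls.

## Working session

There is one attempt and no reset: what is moved stays moved. The work goes in short steps, Python scripts to look and compute and a tool call to move; the robot and the scene stay as the last step left them, time stands still between calls to the robot, and variables do not carry over. Pictures are saved under pics/ and viewed, about 8 in all and at most 12, crops included, and the job is handed in when it is done.

Besides the shell and the picture viewer there is one more tool, called as name(argument=value, ...), one argument or row to a line, values as JSON. jog_arm: Moves the arm, as the interface text tells. Its arguments: {"type":"object","properties":{"deltas":{"type":"array"},"newtons":{"type":"number"}},"required":["deltas"]}

```bash
mkdir -p pics
cat > h.py <<'E'
from station import *
import numpy as np, cv2
np.set_printoptions(precision=4,suppress=True)
def snap(n):
    im,d=camera(n); m=camera_model(n); np.savez(f'{n}.npz',im=im,d=d); return im,d,m
def load(n):
    z=np.load(f'{n}.npz'); return z['im'],z['d'],camera_model(n)
def ray(m,uv):
    K=np.array([[m['fx'],0,m['cx']],[0,m['fy'],m['cy']],[0,0,1.]])
    p=cv2.undistortPoints(np.array(uv,float).reshape(-1,1,2),K,np.array(m['distortion'])).reshape(-1,2)
    R=np.array(m['R']);t=np.array(m['t'])
    return -R.T@t, np.c_[p,np.ones(len(p))], R,t
def onz(m,uv,z):
    c,p,R,t=ray(m,uv); d=p@R
    return c+d*((z-c[2])/d[:,2])[:,None]
def bydepth(m,uv,dep):
    c,p,R,t=ray(m,uv); return c+(p*np.asarray(dep)[:,None])@R
def proj(m,X):
    K=np.array([[m['fx'],0,m['cx']],[0,m['fy'],m['cy']],[0,0,1.]])
    return cv2.projectPoints(np.array(X,float).reshape(-1,3),cv2.Rodrigues(np.array(m['R'],float))[0],np.array(m['t'],float),K,np.array(m['distortion']))[0].reshape(-1,2)
def cloud(m,d):
    v,u=np.mgrid[0:400,0:640]; return bydepth(m,np.c_[u.ravel(),v.ravel()],d.ravel()).reshape(400,640,3)
E
python3 - <<'E'
from h import *
s=sense();print(s['tool_pos'],s['orientation'],s['gripper_width'],s['t'], s.keys())
for n in('top','scene'):
    im,d,m=snap(n);cv2.imwrite(f'pics/{n}0.png',im[:,:,::-1]);print(n,m['fx'],-np.array(m['R']).T@m['t'],m['R'][2])
E
```

```text
[ 0.1535 -0.5017  0.2556] [[-0.0003  0.9563  0.2925]
 [ 0.0015  0.2925 -0.9563]
 [-1.      0.0002 -0.0015]] 0.08538799733803244 0.0 dict_keys(['t', 'qpos', 'qvel', 'tau', 'tool_pos', 'orientation', 'wrist_force', 'torque', 'gripper_width'])
top 450.52894692266557 [ 0.385  -0.0493  1.2939] [ 0.1315  0.0305 -0.9909]
scene 507.05133419291184 [-0.2788  0.7701  0.917 ] [ 0.5994 -0.5713 -0.5607]
```

View pics/top0.png

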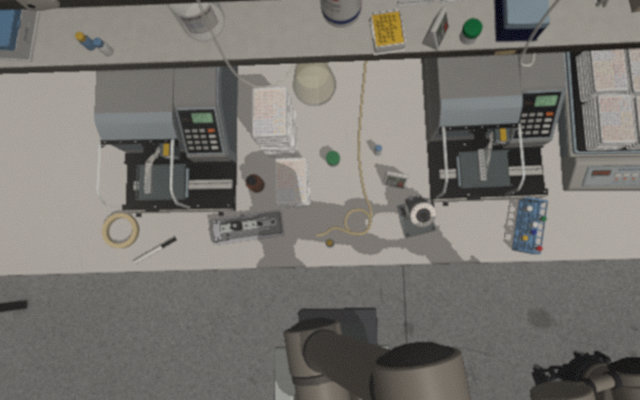

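View pics/scene0.png

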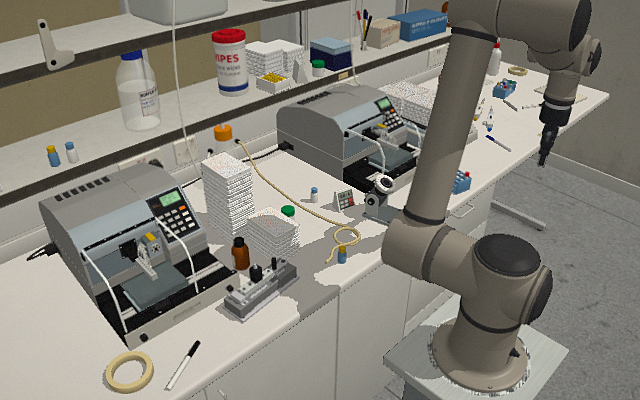

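Run:
```python
from h import *
im,d,m=load('top'); im2,d2,m2=load('scene')
a=cv2.resize(im[190:260,195:295],(800,560)[::1],interpolation=cv2.INTER_CUBIC)
f=lambda I,x,y,w,h,W,H:cv2.resize(I[y:y+h,x:x+w],(W,H),interpolation=cv2.INTER_CUBIC)
A=np.vstack([np.hstack([f(im,200,200,90,50,400,222),f(im,390,185,60,60,222,222),f(im,310,140,40,50,178,222)]),
 np.hstack([f(im2,215,220,95,110,328,378),f(im2,320,160,110,110,378,378),np.zeros((378,94,3),np.uint8)])])
cv2.imwrite('pics/crops.png',A[:,:,::-1])
P=cloud(m,d)
for n,u,v in [('dock',247,226),('cam',422,214),('lampring',420,214),('amb',255,184),('grn',333,158),('vial',330,243),('timer',396,180),('v2',378,149),('L',216,229),('R',278,222)]: print(n,d[v,u],P[v,u],onz(m,[[u,v]],0))
```

```text
dock 1.2495071 [0.4889 0.2206 0.0549] [[0.4935 0.2325 0.    ]]
cam 1.1697053 [ 0.5009 -0.2512  0.1225] [[ 0.513  -0.2723  0.    ]]
lampring 1.1666929 [ 0.5007 -0.2455  0.1257] [[ 0.5132 -0.2667  0.    ]]
amb 1.2486897 [0.6035 0.1947 0.0702] [[0.616  0.2086 0.    ]]
grn 1.2782298 [ 0.6758 -0.0228  0.0432] [[ 0.6859 -0.0219  0.    ]]
vial 1.2397311 [ 0.4355 -0.0081  0.0507] [[ 0.4376 -0.0064  0.    ]]
timer 1.2662445 [ 0.607  -0.198   0.0408] [[ 0.6143 -0.2028  0.    ]]
v2 1.2750283 [ 0.6968 -0.1509  0.0453] [[ 0.7082 -0.1546  0.    ]]
L 1.2560943 [0.4835 0.3083 0.0503] [[0.4875 0.3228 0.    ]]
R 1.2637357 [0.4988 0.1365 0.0393] [[0.5024 0.1424 0.    ]]
```

View pics/crops.png

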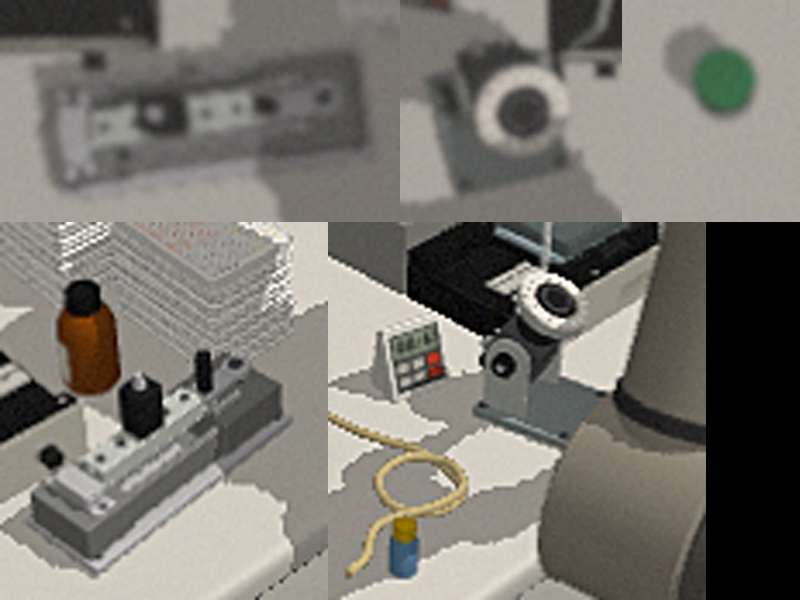

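Run:
```python
from h import *
im,d,m=load('top'); im2,d2,m2=load('scene')
P=cloud(m,d);P2=cloud(m2,d2)
def box(P,xr,yr,zr):
    return (P[...,0]>xr[0])&(P[...,0]<xr[1])&(P[...,1]>yr[0])&(P[...,1]<yr[1])&(P[...,2]>zr[0])&(P[...,2]<zr[1])
print('benchz',np.median(P[225:235,300:312,2]),np.median(P[150:156,345:360,2]),np.median(P2[300:320,300:320,2]))
for nm,Q in(('top',P),('scene',P2)):
    M=box(Q,(.43,.56),(.1,.36),(.03,.06)); r=cv2.minAreaRect(Q[M][:,:2].astype(np.float32)); print(nm,'dock',M.sum(),r,Q[M].mean(0))
    M=box(Q,(.43,.56),(.1,.36),(.075,.115)); print(' tall'); 
    n,l=cv2.connectedComponents(M.astype(np.uint8))
    for i in range(1,n): print(i,(l==i).sum(),Q[l==i].mean(0),Q[l==i].max(0))
    M=box(Q,(.40,.60),(-.36,-.16),(.004,.02)); r=cv2.minAreaRect(Q[M][:,:2].astype(np.float32)); print(' base',M.sum(),r,Q[M].mean(0))
    I=im if nm=='top' else im2
    M=box(Q,(.40,.62),(-.36,-.16),(.085,.15))
    W=M&(I.min(2)>150); X=Q[W]; c=X.mean(0); U,S,V=np.linalg.svd(X-c); print(' ring',W.sum(),c,V[2]*np.sign(V[2,2]),S/np.sqrt(len(X)), X.min(0),X.max(0)); 
    print(' headmax',Q[M].max(0))
    for b,(xr,yr) in dict(amb=((.57,.65),(.16,.24)),grn=((.64,.71),(-.06,.02)),vial=((.41,.46),(-.03,.02)),tim=((.57,.66),(-.25,-.15))).items():
        M=box(Q,xr,yr,(.02,.12)); print(' ',b,M.sum(),Q[M].min(0),Q[M].max(0))
cv2.imwrite('pics/x.png',im[:,:,::-1])
# dark blobs on the dock in top view
g=im.max(2)[205:245,205:290]
n,l,st,c=cv2.connectedComponentsWithStats((g<50).astype(np.uint8))
for i in range(1,n):
    if st[i,4]>4: uv=c[i]+[205,205]; print(uv,st[i,4],onz(m,[uv],.095),onz(m,[uv],.087))
```

```text
benchz -0.0004030058982609219 0.0007844018243232664 -0.007315481219645981
top dock 1312 ((0.5079877376556396, 0.22916053235530853), (0.1071217879652977, 0.2578676640987396), 1.9651415348052979) [0.4986 0.2356 0.0453]
 tall
1 90 [0.5502 0.1166 0.096 ] [0.5599 0.134  0.1026]
2 91 [0.4889 0.2432 0.0963] [0.5004 0.2579 0.1128]
3 18 [0.4943 0.1835 0.0856] [0.499  0.19   0.0918]
 base 672 ((0.5002809762954712, -0.26067447662353516), (0.19848646223545074, 0.19916170835494995), 89.74797821044922) [ 0.4914 -0.2451  0.0087]
 ring 181 [ 0.5096 -0.2522  0.1218] [-0.4238 -0.0779  0.9024] [0.0212 0.0125 0.0022] [ 0.4811 -0.2869  0.103 ] [ 0.5285 -0.2226  0.1327]
 headmax [ 0.554  -0.2179  0.1484]
  amb 252 [0.5906 0.1812 0.0206] [0.6344 0.225  0.0951]
  grn 174 [ 0.6581 -0.04    0.0224] [ 0.6985 -0.0001  0.0535]
  vial 58 [ 0.4279 -0.0157  0.0207] [0.4477 0.0066 0.0524]
  tim 268 [ 0.5971 -0.2289  0.0201] [ 0.6316 -0.1653  0.071 ]
scene dock 1649 ((0.5109443664550781, 0.22675774991512299), (0.10875273495912552, 0.2574284076690674), 6.1016106605529785) [0.4941 0.2473 0.0457]
 tall
1 160 [0.5468 0.1
[... 208 characters left out ...]
80933, 0.1937236189842224), 0.7648975849151611) [ 0.5096 -0.2373  0.0104]
 ring 130 [ 0.5066 -0.2532  0.1223] [-0.3847 -0.1067  0.9169] [0.0258 0.0167 0.0039] [ 0.4721 -0.3068  0.1069] [ 0.5497 -0.2224  0.1481]
 headmax [ 0.6117 -0.2129  0.1481]
  amb 423 [0.5856 0.1868 0.0202] [0.6271 0.2291 0.0939]
  grn 144 [ 0.6521 -0.0375  0.0202] [0.696  0.0028 0.0521]
  vial 99 [ 0.4236 -0.0137  0.0203] [0.4438 0.0083 0.0551]
  tim 324 [ 0.59   -0.2289  0.0202] [ 0.6317 -0.1613  0.0699]
[214.6842 205.8772] 57 [[0.5426 0.2995 0.095 ]] [[0.5437 0.3018 0.087 ]]
[232.2308 205.8462] 13 [[0.5412 0.2518 0.095 ]] [[0.5423 0.2538 0.087 ]]
[239.0769 225.8462] 13 [[0.4866 0.2332 0.095 ]] [[0.4872 0.2351 0.087 ]]
```

Run:
```python
from h import *
im,d,m=load('top'); 
def up(x,y,w,h,s):
    A=cv2.resize(im[y:y+h,x:x+w],None,fx=s,fy=s,interpolation=cv2.INTER_CUBIC)
    A=np.clip(A.astype(float)*1.5,0,255).astype(np.uint8)
    for k in range(0,w,10): cv2.putText(A,str(x+k),(int((k+.5)*s),9),0,.3,(255,0,0),1);cv2.line(A,(int((k+.5)*s),10),(int((k+.5)*s),16),(255,0,0),1)
    for k in range(0,h,10): cv2.putText(A,str(y+k),(0,int((k+.5)*s)+4),0,.3,(255,0,0),1);cv2.line(A,(20,int((k+.5)*s)),(26,int((k+.5)*s)),(255,0,0),1)
    return A
A=up(203,203,88,44,9);B=up(395,188,50,50,4)
cv2.imwrite('pics/dock.png',A[:,:,::-1]);cv2.imwrite('pics/cam.png',up(393,190,50,50,11)[:,:,::-1])
```

```text
(no output)
```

View pics/dock.png

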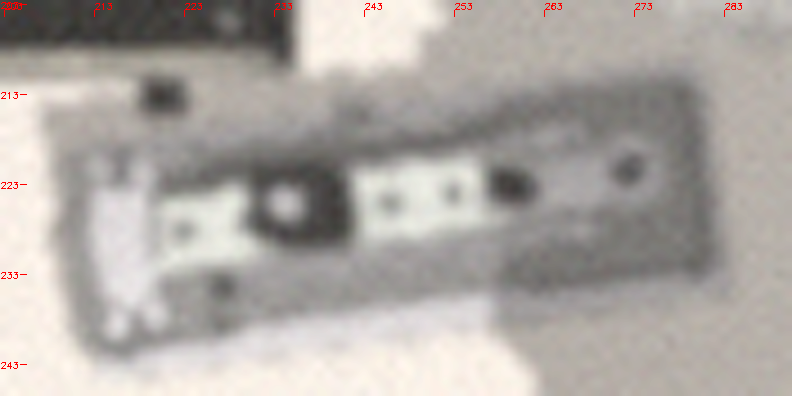

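View pics/cam.png

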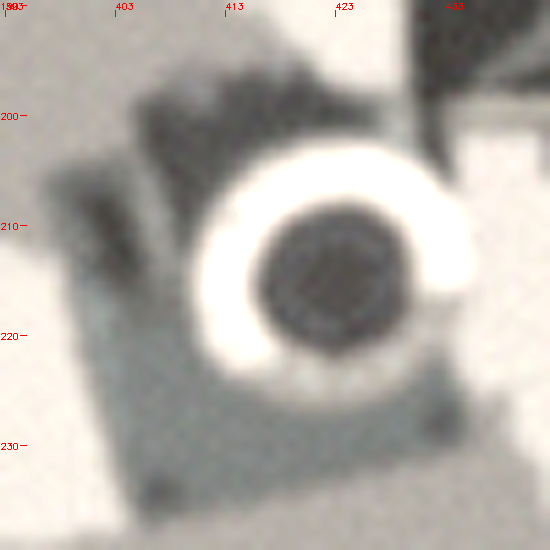

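Run:
```python
from h import *
im,d,m=load('top')
A=lambda x,y:[203+x/9-.5,203+y/9-.5]
C=lambda x,y:[393+x/11-.5,190+y/11-.5]
k=onz(m,[A(123,243)],.053)[0];p=onz(m,[A(628,168)],.055)[0]
dd=k-p;print('k,p',k,p,np.hypot(*dd[:2]),'yaw',np.degrees(np.arctan2(-dd[0],dd[1])))
yh=dd[:2]/np.hypot(*dd[:2]); print('origin',p[:2]+yh*96,k[:2]-yh*63)
gb=onz(m,[A(298,205)],.098)[0];pg=onz(m,[A(513,187)],.087)[0]; print('grip',gb,'peg',pg,np.hypot(*(pg-p)[:2]), np.hypot(*(pg-gb)[:2]))
e=onz(m,[A(165,268),A(480,230),A(365,172),A(480,155)],.058);
for a,b in((0,1),(2,3)):
    q=e[a]-e[b];print('bar edge yaw',np.degrees(np.arctan2(-q[0],q[1])))
a,b,c,l=onz(m,[C(140,525),C(470,445),C(50,165),C(140,525)],.01)
f=a-b;print('front',a,b,np.hypot(*f[:2]),'yaw',np.degrees(np.arctan2(-f[0],f[1])));s=c-l;print('side',np.degrees(np.arctan2(s[1],s[0])),np.hypot(*s[:2]))
# ring: ellipse of ring outer -> centre
for zc in(.118,): print('ring outer c',onz(m,[C(333,272),C(337,280)],zc), onz(m,[C(195,290),C(475,265)],.118))
```

```text
k,p [0.4819 0.3071 0.053 ] [0.5002 0.1501 0.055 ] 0.1580487630729015 yaw 6.6471715971559755
origin [-10.6123  95.5048] [  7.7744 -62.2694]
grip [0.4881 0.2418 0.098 ] peg [0.4925 0.1796 0.087 ] 0.030511500035498317 0.062350174466877566
bar edge yaw 5.1580118893367795
bar edge yaw 6.685781990297762
front [ 0.4475 -0.22    0.01  ] [ 0.4656 -0.3053  0.01  ] 0.08714203755994344 yaw 12.00644888391412
side 11.240500966628352 0.09575771149833678
ring outer c [[ 0.5007 -0.254   0.118 ]
 [ 0.4987 -0.2548  0.118 ]] [[ 0.4974 -0.2213  0.118 ]
 [ 0.5013 -0.2873  0.118 ]]
```

Run:
```python
import station
print([ (k,getattr(station,k)) for k in dir(station) if not k.startswith('_') and not callable(getattr(station,k))])
try: print(tip_extent)
except Exception as e: print(e)
```

```text
[('tip_extent', 0.025)]
name 'tip_extent' is not defined
```

jog_arm(
  deltas=[
    {"delta_pos":[0.014,-0.048,0],"roll":0,"jaw":0.028},
    {"delta_pos":[0.014,-0.048,0],"roll":0,"jaw":0.028},
    {"delta_pos":[0.014,-0.048,0],"roll":0,"jaw":0.028},
    {"delta_pos":[0.014,-0.048,0],"roll":0,"jaw":0.028},
    {"delta_pos":[0.014,-0.048,0],"roll":0,"jaw":0.028},
    {"delta_pos":[0.014,-0.048,0],"roll":0,"jaw":0.028},
    {"delta_pos":[0.014,-0.048,0],"roll":0,"jaw":0.028},
    {"delta_pos":[0.014,-0.048,0],"roll":0,"jaw":0.028},
  ],
)

```text
t: 0.9
tool_pos: [0.2416, -0.804, 0.239]
orientation: [[0.006, 0.956, 0.292], [-0.013, 0.292, -0.956], [-1.0, 0.002, 0.014]]
wrist_force: [16.0, -65.8, 28.9]
gripper_width: 0.0277
```

jog_arm(
  deltas=[
    {"delta_pos":[0,0,0],"roll":0,"jaw":0.028},
  ],
)

```text
t: 1.0
tool_pos: [0.2412, -0.8018, 0.2251]
orientation: [[0.001, 0.956, 0.292], [0.01, 0.292, -0.956], [-1.0, 0.004, -0.009]]
wrist_force: [0.1, -0.5, -2.3]
gripper_width: 0.028
```

Run:
```python
from h import *
s=sense()
for k in ('qpos','qvel','wrist_force','tool_pos','tau'):print(k,np.array(s[k]))
im,d,m=snap('scene');cv2.imwrite('pics/s1.png',im[0:260,380:640,::-1])
```

```text
qpos [-78.5624  66.6604   2.719    0.2051 111.1602  -5.4617]
qvel [-0.0335 -3.0916 -5.0092 -0.1405 -1.5682 -0.0548]
wrist_force [ 0.091  -0.5483 -2.3239]
tool_pos [ 0.2412 -0.8018  0.2251]
tau [  0.6495 -93.6383 -32.4738   0.0556   0.4828   0.0159]
```

jog_arm(
  deltas=[
    {"delta_pos":[0.008,-0.028,0],"roll":0,"jaw":0.028},
    {"delta_pos":[0.014,-0.048,0],"roll":0,"jaw":0.028},
  ],
)

```text
t: 1.25
tool_pos: [0.247, -0.8246, 0.2162]
orientation: [[0.019, 0.956, 0.291], [-0.057, 0.292, -0.955], [-0.998, 0.002, 0.06]]
wrist_force: [0.8, -0.7, -0.1]
gripper_width: 0.0281
```

Run:
```python
from h import *
s=sense()
for k in ('qpos','qvel','wrist_force','tool_pos','orientation'):print(k,np.array(s[k]))
```

```text
qpos [-78.5642  67.5904   2.068    0.4616 106.9413  -5.3889]
qvel [  0.1153   5.9438  -0.0094   1.7233 -28.0898   0.5029]
wrist_force [ 0.7525 -0.6542 -0.0795]
tool_pos [ 0.247  -0.8246  0.2162]
orientation [[ 0.0193  0.9564  0.2913]
 [-0.0566  0.292  -0.9548]
 [-0.9982  0.002   0.0598]]
```

jog_arm(
  deltas=[
    {"delta_pos":[0.014,-0.048,0],"roll":0,"jaw":0.028},
    {"delta_pos":[0.014,-0.048,0],"roll":0,"jaw":0.028},
    {"delta_pos":[0.014,-0.048,0],"roll":0,"jaw":0.028},
  ],
)

```text
t: 1.55
tool_pos: [0.2578, -0.8645, 0.1916]
orientation: [[0.05, 0.956, 0.288], [-0.164, 0.292, -0.942], [-0.985, -0.0, 0.172]]
wrist_force: [-0.6, 0.1, -0.1]
gripper_width: 0.0278
```

Run:
```python
from h import *
s=sense()
for k in ('qpos','qvel','wrist_force','tool_pos','orientation'):print(k,np.array(s[k]))
```

```text
qpos [-78.5519  69.5199   2.0668   0.9477  98.5575  -5.3053]
qvel [  0.0748   6.3014  -0.0088   1.5534 -28.0024   0.1858]
wrist_force [-0.615   0.0673 -0.1482]
tool_pos [ 0.2578 -0.8645  0.1916]
orientation [[ 0.05    0.9564  0.2876]
 [-0.1645  0.2919 -0.9422]
 [-0.9851 -0.0002  0.1719]]
```

jog_arm(
  deltas=[
    {"delta_pos":[-0.006,0.02,0.01],"roll":-0.148,"jaw":0.028},
    {"delta_pos":[-0.006,0.02,0.01],"roll":-0.148,"jaw":0.028},
    {"delta_pos":[-0.006,0.02,0.01],"roll":-0.148,"jaw":0.028},
    {"delta_pos":[-0.006,0.02,0.01],"roll":-0.148,"jaw":0.028},
    {"delta_pos":[-0.006,0.02,0],"roll":-0.148,"jaw":0.028},
    {"delta_pos":[0,0,0],"roll":-0.148,"jaw":0.028},
    {"delta_pos":[0,0,0],"roll":-0.148,"jaw":0.028},
    {"delta_pos":[0,0,0],"roll":-0.148,"jaw":0.028},
    {"delta_pos":[0,0,0],"roll":-0.148,"jaw":0.028},
    {"delta_pos":[0,0,0],"roll":-0.148,"jaw":0.028},
    {"delta_pos":[0,0,0],"roll":-0.148,"jaw":0.028},
    {"delta_pos":[0,0,0],"roll":-0.148,"jaw":0.028},
    {"delta_pos":[0,0,0],"roll":-0.148,"jaw":0.028},
    {"delta_pos":[0,0,0],"roll":-0.148,"jaw":0.028},
    {"delta_pos":[0,0,0],"roll":-0.148,"jaw":0.028},
    {"delta_pos":[0,0,0],"roll":-0.148,"jaw":0.028},
    {"delta_pos":[0,0,0],"roll":-0.148,"jaw":0.028},
    {"delta_pos":[0,0,0],"roll":-0.148,"jaw":0.028},
    {"delta_pos":[0,0,0],"roll":0,"jaw":0.028},
  ],
)

```text
t: 3.45
tool_pos: [0.2243, -0.7601, 0.2755]
orientation: [[-0.195, -0.721, -0.665], [0.049, -0.685, 0.727], [-0.98, 0.109, 0.169]]
wrist_force: [-0.3, 0.4, 0.0]
gripper_width: 0.028
```

```bash
cat > st.py <<'E'
from h import *
s=sense()
for k in ('t','qpos','wrist_force','tool_pos','orientation','gripper_width'):print(k,np.array(s[k]))
O=np.array(s['orientation']);print('jaw az',np.degrees(np.arctan2(O[1,2],O[0,2])),'jaw z deg',np.degrees(np.arcsin(O[2,2])),'lean az',np.degrees(np.arctan2(O[1,0],O[0,0])),'lean',np.degrees(np.arccos(-O[2,0])),'toolY z',np.degrees(np.arcsin(O[2,1])))
E
python3 st.py
```

```text
t 3.45
qpos [-75.4043  63.8709   2.0678 -11.6436 119.2064 146.355 ]
wrist_force [-0.2516  0.3521  0.0076]
tool_pos [ 0.2243 -0.7601  0.2755]
orientation [[-0.1949 -0.7206 -0.6654]
 [ 0.0495 -0.6847  0.7271]
 [-0.9796  0.1088  0.1691]]
gripper_width 0.02801688027283801
jaw az 132.46094002035767 jaw z deg 9.736972199956721 lean az 165.75739655282027 lean 11.60156304837119 toolY z 6.246737455948066
```

jog_arm(
  deltas=[
    {"delta_pos":[-0.012,0.039,-0.02],"roll":-0.14,"jaw":0.028},
    {"delta_pos":[-0.006,0.02,-0.02],"roll":-0.14,"jaw":0.028},
    {"delta_pos":[0,0,-0.01],"roll":-0.13,"jaw":0.028},
    {"delta_pos":[0,0,0],"roll":0,"jaw":0.028},
  ],
)

```text
t: 3.85
tool_pos: [0.2142, -0.7277, 0.2397]
orientation: [[-0.17, -0.902, -0.396], [0.098, -0.416, 0.904], [-0.981, 0.115, 0.159]]
wrist_force: [-1.3, 1.0, 0.7]
gripper_width: 0.0281
```

```bash
python3 st.py
```

```text
t 3.85
qpos [-76.2835  54.98    26.656   -8.4865 106.0688 167.703 ]
wrist_force [-1.3446  0.9814  0.6905]
tool_pos [ 0.2142 -0.7277  0.2397]
orientation [[-0.1699 -0.9022 -0.3964]
 [ 0.0981 -0.4158  0.9042]
 [-0.9806  0.1147  0.1592]]
gripper_width 0.02811794541851327
jaw az 113.67540356496194 jaw z deg 9.158145370453102 lean az 149.99912950286256 lean 11.315298106997824 toolY z 6.58872407486317
```

jog_arm(
  deltas=[
    {"delta_pos":[0.012,-0.04,-0.01],"roll":0,"jaw":0.028},
    {"delta_pos":[0.012,-0.045,0],"roll":0,"jaw":0.028},
    {"delta_pos":[0.012,-0.048,0],"roll":0,"jaw":0.028},
    {"delta_pos":[0.012,-0.048,0],"roll":0,"jaw":0.028},
    {"delta_pos":[0.012,-0.048,0],"roll":0,"jaw":0.028},
  ],
)

```text
t: 4.35
tool_pos: [0.2258, -0.8076, 0.1872]
orientation: [[-0.149, -0.883, -0.446], [0.008, -0.452, 0.892], [-0.989, 0.13, 0.075]]
wrist_force: [0.6, -0.5, 0.3]
gripper_width: 0.0282
```

```bash
python3 st.py
```

```text
t 4.35
qpos [-76.7715  69.7473   2.0668  -8.8109 110.4132 163.4769]
wrist_force [ 0.5813 -0.4755  0.2613]
tool_pos [ 0.2258 -0.8076  0.1872]
orientation [[-0.1494 -0.8826 -0.4458]
 [ 0.0083 -0.4519  0.892 ]
 [-0.9887  0.1296  0.0749]]
gripper_width 0.028193812579057703
jaw az 116.55347478766882 jaw z deg 4.295275604567034 lean az 176.80463455219953 lean 8.607272420548911 toolY z 7.444855771946192
```

jog_arm(
  deltas=[
    {"delta_pos":[0.012,-0.048,0],"roll":0,"jaw":0.028},
    {"delta_pos":[0.008,-0.035,0],"roll":0,"jaw":0.028},
  ],
)

```text
t: 4.55
tool_pos: [0.2263, -0.8306, 0.1706]
orientation: [[-0.135, -0.874, -0.466], [-0.05, -0.464, 0.884], [-0.99, 0.143, 0.019]]
wrist_force: [0.3, -0.2, 0.6]
gripper_width: 0.0276
```

```bash
python3 st.py
```

```text
t 4.55
qpos [-77.1064  70.8416   2.0672  -8.5182 105.8278 162.5906]
wrist_force [ 0.2701 -0.2376  0.5947]
tool_pos [ 0.2263 -0.8306  0.1706]
orientation [[-0.1347 -0.8742 -0.4664]
 [-0.0503 -0.4641  0.8844]
 [-0.9896  0.1426  0.0186]]
gripper_width 0.027577951873250472
jaw az 117.80889328730413 jaw z deg 1.0645449757544716 lean az -159.54023793572108 lean 8.265417183058426 toolY z 8.195624178975072
```

jog_arm(
  deltas=[
    {"delta_pos":[0.005,-0.02,0],"roll":0,"jaw":0.028},
    {"delta_pos":[-0.006,0.02,0.01],"roll":0,"jaw":0.028},
    {"delta_pos":[-0.008,0.042,0.02],"roll":0.06,"jaw":0.028},
    {"delta_pos":[-0.008,0.042,0.02],"roll":0.12,"jaw":0.028},
    {"delta_pos":[-0.008,0.042,0.02],"roll":0.12,"jaw":0.028},
    {"delta_pos":[-0.008,0.042,0.02],"roll":0.12,"jaw":0.028},
    {"delta_pos":[0,0.042,0.01],"roll":0.12,"jaw":0.028},
    {"delta_pos":[0.015,0.042,0],"roll":0.12,"jaw":0.028},
    {"delta_pos":[0.015,0.042,0],"roll":0.12,"jaw":0.028},
    {"delta_pos":[0.015,0.042,0],"roll":0.12,"jaw":0.028},
    {"delta_pos":[0.015,0.042,0],"roll":0.12,"jaw":0.028},
    {"delta_pos":[0.015,0.042,0],"roll":0.12,"jaw":0.028},
    {"delta_pos":[0.015,0.042,0],"roll":0.12,"jaw":0.028},
    {"delta_pos":[0.015,0.042,0],"roll":0.12,"jaw":0.028},
    {"delta_pos":[0.015,0.042,0],"roll":0.12,"jaw":0.028},
    {"delta_pos":[0.015,0.042,0],"roll":0.12,"jaw":0.028},
    {"delta_pos":[0.015,0.042,0],"roll":0.12,"jaw":0.028},
    {"delta_pos":[0.015,0.042,0],"roll":0.12,"jaw":0.028},
  ],
)

```text
t: 6.35
tool_pos: [0.3749, -0.1776, 0.305]
orientation: [[0.222, 0.749, -0.624], [-0.143, -0.608, -0.781], [-0.965, 0.262, -0.028]]
wrist_force: [1.4, -0.8, -0.5]
gripper_width: 0.028
```

```bash
python3 st.py
```

```text
t 6.35
qpos [-36.6928  -2.5942 107.9419   1.1934  59.3973  91.7042]
wrist_force [ 1.409  -0.8051 -0.5453]
tool_pos [ 0.3749 -0.1776  0.305 ]
orientation [[ 0.2217  0.749  -0.6244]
 [-0.1429 -0.6084 -0.7806]
 [-0.9646  0.2623 -0.0279]]
gripper_width 0.02802006965750806
jaw az -128.6534942624092 jaw z deg -1.5986328141182744 lean az -32.79579960640616 lean 15.294110705616196 toolY z 15.206251200642324
```

jog_arm(
  deltas=[
    {"delta_pos":[0.0,0.02,0],"roll":0,"jaw":0.03},
    {"delta_pos":[0.013,0.04,0],"roll":0,"jaw":0.03},
    {"delta_pos":[0.013,0.04,0],"roll":0,"jaw":0.03},
    {"delta_pos":[0.013,0.04,-0.01],"roll":0,"jaw":0.03},
    {"delta_pos":[0.013,0.04,-0.02],"roll":0,"jaw":0.03},
    {"delta_pos":[0.013,0.04,-0.02],"roll":0,"jaw":0.03},
    {"delta_pos":[0.013,0.04,-0.025],"roll":0,"jaw":0.03},
    {"delta_pos":[0.013,0.04,-0.025],"roll":0,"jaw":0.03},
    {"delta_pos":[0.013,0.03,-0.025],"roll":0,"jaw":0.03},
    {"delta_pos":[0.01,0.02,-0.02],"roll":0,"jaw":0.03},
    {"delta_pos":[0,0,0],"roll":0,"jaw":0.03},
  ],
)

```text
t: 7.45
tool_pos: [0.5198, 0.1943, 0.1961]
orientation: [[0.32, 0.757, -0.57], [-0.146, -0.555, -0.819], [-0.936, 0.345, -0.067]]
wrist_force: [0.1, 0.2, 1.2]
gripper_width: 0.0303
```

```bash
python3 st.py
```

```text
t 7.45
qpos [ 19.9413  20.5266  99.6219 -19.8227  46.5624 157.4736]
wrist_force [0.1023 0.2369 1.1988]
tool_pos [0.5198 0.1943 0.1961]
orientation [[ 0.3204  0.7569 -0.5696]
 [-0.1457 -0.5548 -0.8192]
 [-0.936   0.3454 -0.0674]]
gripper_width 0.030296000726271314
jaw az -124.81236685657512 jaw z deg -3.8670969433389075 lean az -24.455892989175755 lean 20.60682284915772 toolY z 20.208103262353475
```

jog_arm(
  deltas=[
    {"delta_pos":[-0.01,-0.003,-0.01],"roll":-0.02,"jaw":0.032},
    {"delta_pos":[-0.01,-0.004,-0.015],"roll":-0.02,"jaw":0.032},
    {"delta_pos":[-0.01,-0.004,-0.015],"roll":-0.02,"jaw":0.032},
    {"delta_pos":[0,0,0],"roll":0,"jaw":0.032},
  ],
)

```text
t: 7.85
tool_pos: [0.4982, 0.1864, 0.1664]
orientation: [[0.335, 0.722, -0.605], [-0.158, -0.59, -0.792], [-0.929, 0.36, -0.084]]
wrist_force: [-0.4, 0.2, 0.0]
gripper_width: 0.0319
```

```bash
python3 st.py
python3 - <<'E'
from h import *
im,d,m=snap('scene'); im2,d2,m2=snap('top')
A=cv2.resize(im[200:330,200:330],(520,520),interpolation=cv2.INTER_CUBIC);cv2.imwrite('pics/s2.png',A[:,:,::-1])
E
```

```text
t 7.85
qpos [ 20.518   20.6885 105.5713 -23.9558  40.743  165.3177]
wrist_force [-0.3951  0.2265  0.0483]
tool_pos [0.4982 0.1864 0.1664]
orientation [[ 0.3347  0.7222 -0.6053]
 [-0.1577 -0.5904 -0.7916]
 [-0.929   0.3604 -0.0837]]
gripper_width 0.03194318887846682
jaw az -127.4041611083588 jaw z deg -4.799570647606141 lean az -25.231855242404627 lean 21.71324460937373 toolY z 21.123284036696578
```

View pics/s2.png

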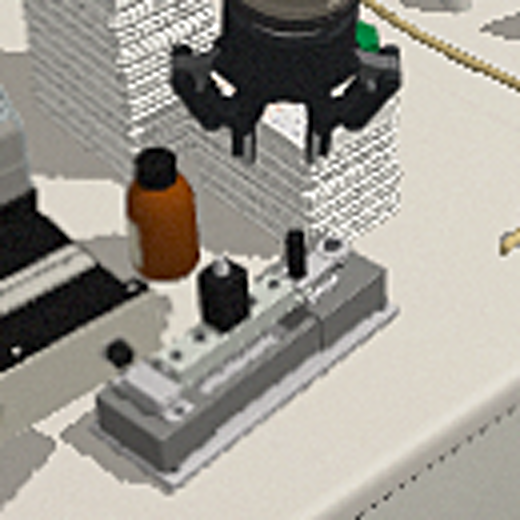

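jog_arm(
  deltas=[
    {"delta_pos":[0,0,0],"roll":0,"jaw":0.032},
    {"delta_pos":[0,0,0],"roll":0,"jaw":0.032},
    {"delta_pos":[0,0,0],"roll":0,"jaw":0.032},
    {"delta_pos":[0,0,0],"roll":0,"jaw":0.032},
  ],
)

```text
t: 8.35
tool_pos: [0.5041, 0.1877, 0.1732]
orientation: [[0.347, 0.719, -0.603], [-0.153, -0.59, -0.792], [-0.925, 0.367, -0.095]]
wrist_force: [0.1, -0.4, 0.7]
gripper_width: 0.032
```

```bash
python3 st.py
```

```text
t 8.35
qpos [ 20.4176  20.4016 104.878  -23.8534  40.8587 164.9811]
wrist_force [ 0.1028 -0.4455  0.6852]
tool_pos [0.5041 0.1877 0.1732]
orientation [[ 0.3471  0.7187 -0.6026]
 [-0.1531 -0.5905 -0.7924]
 [-0.9253  0.3673 -0.0949]]
gripper_width 0.03201562583252516
jaw az -127.2502753272596 jaw z deg -5.446212376962576 lean az -23.802764922810923 lean 22.29243303795412 toolY z 21.547253446928643
```

Run:
```python
from h import *
m=camera_model('scene')
f=lambda x,y:[200+x/4-.5,200+y/4-.5]
print('peg',onz(m,[f(296,233)],.087),'griptop',onz(m,[f(223,263)],.098),'barb',onz(m,[f(222,259)],.109),'pivot',onz(m,[f(332,244)],.056))
```

```text
peg [[0.4948 0.1813 0.087 ]] griptop [[0.4937 0.2391 0.098 ]] barb [[0.4866 0.2445 0.109 ]] pivot [[0.4994 0.1495 0.056 ]]
```

jog_arm(
  deltas=[
    {"delta_pos":[-0.012,-0.003,-0.02],"roll":0,"jaw":0.032},
    {"delta_pos":[-0.01,-0.001,-0.025],"roll":0,"jaw":0.032},
    {"delta_pos":[-0.001,0,-0.025],"roll":0,"jaw":0.032},
  ],
)

```text
t: 8.65
tool_pos: [0.4837, 0.1848, 0.1059]
orientation: [[0.356, 0.715, -0.601], [-0.149, -0.591, -0.792], [-0.922, 0.372, -0.104]]
wrist_force: [0.3, -0.5, 0.6]
gripper_width: 0.0319
```

jog_arm(
  deltas=[
    {"delta_pos":[0.002,0,-0.014],"roll":0,"jaw":0.032},
    {"delta_pos":[-0.001,0,-0.0015],"roll":0,"jaw":0.017},
    {"delta_pos":[-0.001,0,-0.0015],"roll":0,"jaw":0.017},
    {"delta_pos":[-0.01,-0.003,-0.0015],"roll":0,"jaw":0.017},
    {"delta_pos":[-0.009,-0.0055,-0.0015],"roll":0,"jaw":0.017},
    {"delta_pos":[-0.007,-0.0075,-0.0015],"roll":0,"jaw":0.017},
    {"delta_pos":[-0.005,-0.009,-0.0015],"roll":0,"jaw":0.017},
  ],
)

```text
t: 9.35
tool_pos: [0.4583, 0.1617, 0.0885]
orientation: [[0.356, 0.722, -0.593], [-0.132, -0.589, -0.797], [-0.925, 0.362, -0.115]]
wrist_force: [1.0, 2.0, 1.3]
gripper_width: 0.0172
```

```bash
python3 st.py
```

```text
t 9.35
qpos [ 18.5395  24.0999 118.4457 -36.0495  23.9098 177.9114]
wrist_force [0.9822 1.9987 1.2624]
tool_pos [0.4583 0.1617 0.0885]
orientation [[ 0.3563  0.7221 -0.593 ]
 [-0.1321 -0.5894 -0.797 ]
 [-0.925   0.3623 -0.1146]]
gripper_width 0.017211003393916145
jaw az -126.65069849834241 jaw z deg -6.581499378235118 lean az -20.33946179125516 lean 22.333125831780077 toolY z 21.24108682708351
```

jog_arm(
  deltas=[
    {"delta_pos":[-0.003,-0.01,0.0],"roll":0.1,"jaw":0.017},
    {"delta_pos":[-0.0,-0.01,-0.0],"roll":0.12,"jaw":0.017},
  ],
)

```text
t: 9.55
tool_pos: [0.4559, 0.1443, 0.0897]
orientation: [[0.379, 0.827, -0.416], [-0.053, -0.429, -0.902], [-0.924, 0.364, -0.119]]
wrist_force: [1.0, 34.9, -6.7]
gripper_width: 0.0171
```

```bash
python3 st.py
```

```text
t 9.55
qpos [ 13.1729  22.1158 122.2549 -29.0571  16.5004 155.7836]
wrist_force [ 1.0378 34.8847 -6.7121]
tool_pos [0.4559 0.1443 0.0897]
orientation [[ 0.3788  0.8269 -0.4157]
 [-0.053  -0.4291 -0.9017]
 [-0.924   0.3636 -0.1187]]
gripper_width 0.017052344840826454
jaw az -114.75041088004917 jaw z deg -6.816640933396133 lean az -7.966838560038056 lean 22.488171920085573 toolY z 21.32211184084121
```

jog_arm(
  deltas=[
    {"delta_pos":[0.0,0.004,0.002],"roll":0,"jaw":0.032},
    {"delta_pos":[0.0,0.001,0.005],"roll":0,"jaw":0.032},
    {"delta_pos":[0,0,0.03],"roll":0,"jaw":0.032},
    {"delta_pos":[0,0,0.04],"roll":0,"jaw":0.032},
    {"delta_pos":[0,0,0.04],"roll":0,"jaw":0.032},
  ],
)

```text
t: 10.05
tool_pos: [0.4499, 0.1446, 0.2051]
orientation: [[0.362, 0.831, -0.423], [-0.059, -0.432, -0.9], [-0.93, 0.351, -0.108]]
wrist_force: [0.1, -0.3, 0.6]
gripper_width: 0.032
```

```bash
python3 st.py
```

```text
t 10.05
qpos [ 13.5001   9.4491 114.1306 -13.5416  37.2175 139.195 ]
wrist_force [ 0.0989 -0.274   0.5521]
tool_pos [0.4499 0.1446 0.2051]
orientation [[ 0.3619  0.831  -0.4225]
 [-0.0588 -0.432  -0.9   ]
 [-0.9304  0.3505 -0.1075]]
gripper_width 0.032019078276984865
jaw az -115.14860352104566 jaw z deg -6.1727820234601705 lean az -9.221102278554246 lean 21.510284910086767 toolY z 20.52080393758727
```

jog_arm(
  deltas=[
    {"delta_pos":[-0.006,-0.02,0],"roll":0.06,"jaw":0.03},
    {"delta_pos":[-0.013,-0.045,0],"roll":0.13,"jaw":0.03},
    {"delta_pos":[-0.013,-0.045,0],"roll":0.13,"jaw":0.03},
    {"delta_pos":[-0.013,-0.045,0],"roll":0.13,"jaw":0.03},
    {"delta_pos":[-0.013,-0.045,0],"roll":0.13,"jaw":0.03},
    {"delta_pos":[-0.013,-0.045,0],"roll":0.13,"jaw":0.03},
    {"delta_pos":[-0.013,-0.045,0],"roll":0.13,"jaw":0.03},
    {"delta_pos":[-0.013,-0.045,0],"roll":0.13,"jaw":0.03},
    {"delta_pos":[-0.013,-0.045,0],"roll":0.13,"jaw":0.03},
    {"delta_pos":[-0.013,-0.045,0],"roll":0.13,"jaw":0.03},
    {"delta_pos":[-0.013,-0.045,0],"roll":0.13,"jaw":0.03},
    {"delta_pos":[-0.013,-0.045,0],"roll":0.13,"jaw":0.03},
    {"delta_pos":[-0.013,-0.045,0],"roll":0.13,"jaw":0.03},
    {"delta_pos":[-0.013,-0.045,0],"roll":0.13,"jaw":0.03},
    {"delta_pos":[-0.013,-0.045,0],"roll":0.13,"jaw":0.03},
    {"delta_pos":[-0.013,-0.045,0],"roll":0.13,"jaw":0.03},
    {"delta_pos":[-0.013,-0.045,0],"roll":0,"jaw":0.03},
  ],
)

```text
t: 11.75
tool_pos: [0.2717, -0.4451, 0.2099]
orientation: [[0.044, 0.442, 0.896], [0.333, 0.839, -0.43], [-0.942, 0.318, -0.11]]
wrist_force: [1.4, -0.8, 0.2]
gripper_width: 0.0297
```

```bash
python3 st.py
```

```text
t 11.75
qpos [-71.7525  30.4503  80.2545   8.4382  87.1466 -46.7948]
wrist_force [ 1.363  -0.7875  0.2476]
tool_pos [ 0.2717 -0.4451  0.2099]
orientation [[ 0.0444  0.4421  0.8959]
 [ 0.3334  0.8388 -0.4305]
 [-0.9417  0.3178 -0.1102]]
gripper_width 0.029730083271809576
jaw az -25.664991742987784 jaw z deg -6.324508506372405 lean az 82.4142447431399 lean 19.65401672983213 toolY z 18.529203224083716
```

jog_arm(
  deltas=[
    {"delta_pos":[-0.025,-0.04,0],"roll":0.06,"jaw":0.03},
    {"delta_pos":[-0.025,-0.042,0],"roll":0.06,"jaw":0.03},
    {"delta_pos":[-0.025,-0.042,0],"roll":0.06,"jaw":0.03},
    {"delta_pos":[-0.025,-0.042,0],"roll":0.06,"jaw":0.03},
    {"delta_pos":[-0.025,-0.042,0],"roll":0.06,"jaw":0.03},
    {"delta_pos":[-0.015,-0.045,0],"roll":0,"jaw":0.03},
    {"delta_pos":[0.0,-0.04,0],"roll":0,"jaw":0.03},
    {"delta_pos":[0.0,-0.02,0],"roll":0,"jaw":0.03},
  ],
)

```text
t: 12.55
tool_pos: [0.1232, -0.7391, 0.2124]
orientation: [[-0.063, 0.179, 0.982], [0.339, 0.929, -0.148], [-0.939, 0.323, -0.119]]
wrist_force: [-0.1, -1.4, 0.7]
gripper_width: 0.0299
```

```bash
python3 st.py
```

```text
t 12.55
qpos [-85.5873  68.0636   4.2223  -2.6268 127.7418 -77.1055]
wrist_force [-0.089  -1.3796  0.6847]
tool_pos [ 0.1232 -0.7391  0.2124]
orientation [[-0.0625  0.1793  0.9818]
 [ 0.3389  0.9291 -0.1481]
 [-0.9387  0.3235 -0.1188]]
gripper_width 0.029901077411730235
jaw az -8.578665385152794 jaw z deg -6.825443172511495 lean az 100.44893819444802 lean 20.15972035892301 toolY z 18.874650268743068
```

jog_arm(
  deltas=[
    {"delta_pos":[0.004,-0.03,0],"roll":-0.1,"jaw":0.03},
    {"delta_pos":[0.004,-0.049,0],"roll":0,"jaw":0.03},
    {"delta_pos":[0.004,-0.049,0],"roll":0,"jaw":0.03},
    {"delta_pos":[0.004,-0.049,0],"roll":0,"jaw":0.03},
    {"delta_pos":[0.004,-0.049,0],"roll":0,"jaw":0.03},
    {"delta_pos":[0.004,-0.049,0],"roll":0,"jaw":0.03},
  ],
)

```text
t: 13.15
tool_pos: [0.1125, -0.7954, 0.1442]
orientation: [[-0.005, 0.284, 0.959], [0.218, 0.936, -0.276], [-0.976, 0.207, -0.066]]
wrist_force: [0.1, 0.2, 0.2]
gripper_width: 0.0303
```

```bash
python3 st.py
```

```text
t 13.15
qpos [-87.5063  72.8276   2.1574   0.3032 117.5851 -70.9132]
wrist_force [0.1353 0.178  0.2013]
tool_pos [ 0.1125 -0.7954  0.1442]
orientation [[-0.0048  0.2842  0.9587]
 [ 0.2176  0.9361 -0.2764]
 [-0.976   0.2073 -0.0663]]
gripper_width 0.030263371399459
jaw az -16.08262622701378 jaw z deg -3.803483540169291 lean az 91.2592727666989 lean 12.573229634690021 toolY z 11.966173567365699
```

jog_arm(
  deltas=[
    {"delta_pos":[0.002,-0.049,0.005],"roll":0,"jaw":0.03},
    {"delta_pos":[0.002,-0.049,0.005],"roll":0,"jaw":0.03},
    {"delta_pos":[0.002,-0.049,0.005],"roll":0,"jaw":0.03},
  ],
)

```text
t: 13.45
tool_pos: [0.1028, -0.8237, 0.1299]
orientation: [[0.006, 0.289, 0.957], [0.133, 0.949, -0.287], [-0.991, 0.129, -0.032]]
wrist_force: [-0.4, 0.3, 0.3]
gripper_width: 0.0299
```

```bash
python3 st.py
```

```text
t 13.45
qpos [-88.3696  73.4842   2.1601   0.6337 111.9866 -71.3637]
wrist_force [-0.4426  0.3485  0.2617]
tool_pos [ 0.1028 -0.8237  0.1299]
orientation [[ 0.0065  0.2887  0.9574]
 [ 0.133   0.9486 -0.287 ]
 [-0.9911  0.1292 -0.0323]]
gripper_width 0.029905896145862473
jaw az -16.687703872672856 jaw z deg -1.84955548113295 lean az 87.21483987135736 lean 7.654591404001478 toolY z 7.425179562526324
```

jog_arm(
  deltas=[
    {"delta_pos":[0.002,-0.049,0.005],"roll":0,"jaw":0.03},
    {"delta_pos":[0.002,-0.049,0.005],"roll":0,"jaw":0.03},
    {"delta_pos":[0.0,0.03,0],"roll":0,"jaw":0.03},
    {"delta_pos":[0.0,0.045,0],"roll":0.06,"jaw":0.04},
    {"delta_pos":[0.01,0.045,0.005],"roll":0.1,"jaw":0.045},
    {"delta_pos":[0.016,0.044,0.01],"roll":0.11,"jaw":0.045},
    {"delta_pos":[0.016,0.044,0.01],"roll":0.11,"jaw":0.045},
    {"delta_pos":[0.016,0.044,0.01],"roll":0.11,"jaw":0.045},
    {"delta_pos":[0.016,0.044,0.01],"roll":0.11,"jaw":0.045},
    {"delta_pos":[0.016,0.044,0.01],"roll":0.11,"jaw":0.045},
    {"delta_pos":[0.016,0.044,0.01],"roll":0.11,"jaw":0.045},
    {"delta_pos":[0.016,0.044,0.01],"roll":0.11,"jaw":0.045},
    {"delta_pos":[0.016,0.044,0.01],"roll":0.11,"jaw":0.045},
    {"delta_pos":[0.016,0.044,0.005],"roll":0.11,"jaw":0.045},
    {"delta_pos":[0.016,0.044,0],"roll":0.11,"jaw":0.045},
    {"delta_pos":[0.016,0.044,0],"roll":0.11,"jaw":0.045},
    {"delta_pos":[0.016,0.044,0],"roll":0.11,"jaw":0.045},
    {"delta_pos":[0.016,0.044,0],"roll":0.11,"jaw":0.045},
    {"delta_pos":[0.016,0.044,0],"roll":0.11,"jaw":0.045},
  ],
)

```text
t: 15.35
tool_pos: [0.3213, -0.1215, 0.2101]
orientation: [[-0.096, -0.98, 0.176], [0.002, 0.176, 0.984], [-0.995, 0.094, -0.015]]
wrist_force: [1.3, -0.0, 0.1]
gripper_width: 0.0449
```

```bash
python3 st.py
```

```text
t 15.35
qpos [ -31.2076    6.2602  113.4957   -3.0261   65.0275 -109.6583]
wrist_force [ 1.3116 -0.0187  0.117 ]
tool_pos [ 0.3213 -0.1215  0.2101]
orientation [[-0.0956 -0.9798  0.1756]
 [ 0.002   0.1763  0.9843]
 [-0.9954  0.0944 -0.0149]]
gripper_width 0.04485442482135657
jaw az 79.88368585494838 jaw z deg -0.8557490408478727 lean az 178.83096910047854 lean 5.485885429305163 toolY z 5.418325178976179
```

jog_arm(
  deltas=[
    {"delta_pos":[0.01,0.025,0],"roll":0.05,"jaw":0.046},
    {"delta_pos":[0.018,0.042,0],"roll":0.06,"jaw":0.046},
    {"delta_pos":[0.018,0.042,0],"roll":0.06,"jaw":0.046},
    {"delta_pos":[0.018,0.042,0],"roll":0.06,"jaw":0.046},
    {"delta_pos":[0.018,0.042,0],"roll":0.06,"jaw":0.046},
    {"delta_pos":[0.018,0.042,-0.005],"roll":0.01,"jaw":0.046},
    {"delta_pos":[0.018,0.042,-0.005],"roll":0,"jaw":0.046},
    {"delta_pos":[0.018,0.042,-0.005],"roll":0,"jaw":0.046},
    {"delta_pos":[0.018,0.03,-0.005],"roll":0,"jaw":0.046},
    {"delta_pos":[0.008,0.01,-0.005],"roll":0,"jaw":0.046},
  ],
)

```text
t: 16.35
tool_pos: [0.482, 0.257, 0.189]
orientation: [[-0.095, -0.987, -0.133], [-0.032, -0.13, 0.991], [-0.995, 0.099, -0.019]]
wrist_force: [0.8, -0.7, 0.2]
gripper_width: 0.0461
```

```bash
python3 st.py
```

```text
t 16.35
qpos [ 19.9565  28.23    85.0628   0.1429  72.4719 -77.6601]
wrist_force [ 0.8042 -0.6715  0.1774]
tool_pos [0.482 0.257 0.189]
orientation [[-0.0952 -0.9866 -0.1326]
 [-0.032  -0.1301  0.991 ]
 [-0.9949  0.0986 -0.0192]]
gripper_width 0.04613613509144331
jaw az 97.62116435436168 jaw z deg -1.1017683689244082 lean az -161.3998297836962 lean 5.76626684444864 toolY z 5.659329192537362
```

jog_arm(
  deltas=[
    {"delta_pos":[0.006,-0.012,-0.015],"roll":-0.015,"jaw":0.046},
    {"delta_pos":[0.0,-0.001,-0.035],"roll":0,"jaw":0.046},
  ],
)

```text
t: 16.55
tool_pos: [0.4903, 0.2467, 0.1413]
orientation: [[-0.089, -0.989, -0.119], [-0.029, -0.117, 0.993], [-0.996, 0.092, -0.018]]
wrist_force: [0.1, -0.3, -1.8]
gripper_width: 0.0462
```

```bash
python3 st.py
python3 - <<'E'
from h import *
im,d,m=snap('scene'); im2,d2,m2=snap('top')
A=cv2.resize(im[190:320,210:340],(520,520),interpolation=cv2.INTER_CUBIC)
B=cv2.resize(im2[190:255,205:285],(280,228),interpolation=cv2.INTER_CUBIC)
C=np.zeros((520,800,3),np.uint8);C[:,:520]=A;C[:228,520:]=B
cv2.imwrite('pics/s3.png',C[:,:,::-1])
E
```

```text
t 16.55
qpos [ 18.6828  31.2813  88.1503   0.0629  65.9665 -78.122 ]
wrist_force [ 0.1126 -0.2686 -1.7802]
tool_pos [0.4903 0.2467 0.1413]
orientation [[-0.0894 -0.9889 -0.1188]
 [-0.0292 -0.1166  0.9927]
 [-0.9956  0.0923 -0.0184]]
gripper_width 0.046222940684748755
jaw az 96.82530615676203 jaw z deg -1.0558891499159722 lean az -161.9277935896683 lean 5.398363493595946 toolY z 5.293491836119253
```

View pics/s3.png

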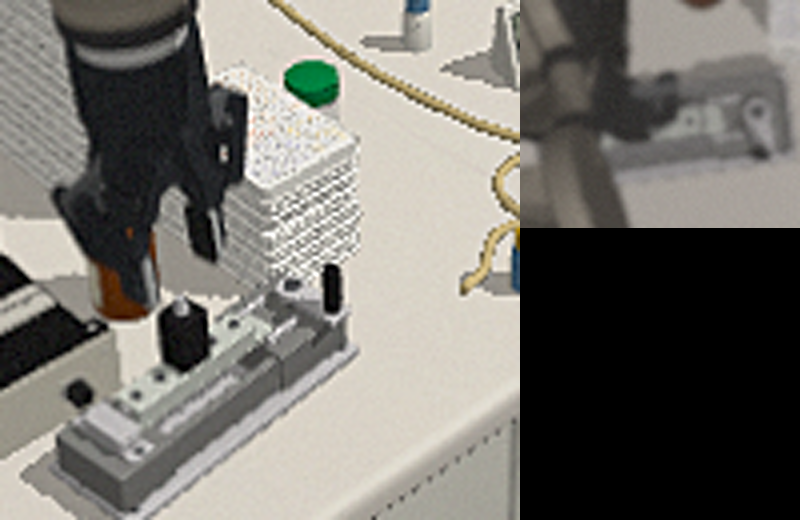

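jog_arm(
  deltas=[
    {"delta_pos":[-0.001,-0.001,-0.025],"roll":0,"jaw":0.046},
    {"delta_pos":[-0.001,-0.001,-0.024],"roll":0,"jaw":0.046},
  ],
)

```text
t: 16.85
tool_pos: [0.4854, 0.2439, 0.0907]
orientation: [[-0.098, -0.988, -0.117], [-0.032, -0.115, 0.993], [-0.995, 0.101, -0.02]]
wrist_force: [0.9, -0.7, 0.8]
gripper_width: 0.0461
```

jog_arm(
  deltas=[
    {"delta_pos":[-0.001,0,-0.001],"roll":0,"jaw":0.015},
    {"delta_pos":[-0.001,0,-0.001],"roll":0,"jaw":0.015},
    {"delta_pos":[-0.001,0,-0.001],"roll":0,"jaw":0.015},
  ],
  newtons=60,
)

```text
t: 17.15
tool_pos: [0.4826, 0.2438, 0.0911]
orientation: [[-0.098, -0.988, -0.115], [-0.032, -0.113, 0.993], [-0.995, 0.101, -0.02]]
wrist_force: [-0.1, -0.3, -2.1]
gripper_width: 0.0235
```

```bash
python3 st.py
```

```text
t 17.15
qpos [ 18.6297  34.4772  91.8077   0.1056  59.6502 -77.9995]
wrist_force [-0.1153 -0.2765 -2.0657]
tool_pos [0.4826 0.2438 0.0911]
orientation [[-0.0985 -0.9884 -0.1154]
 [-0.0315 -0.1128  0.9931]
 [-0.9946  0.1015 -0.02  ]]
gripper_width 0.02350447307917155
jaw az 96.62953507409702 jaw z deg -1.1486400436029807 lean az -162.25150838989728 lean 5.935707884731344 toolY z 5.822724817491489
```

jog_arm(
  deltas=[
    {"delta_pos":[0.0006,-0.005,-0.001],"roll":0,"jaw":0.015},
    {"delta_pos":[0.0006,-0.005,-0.001],"roll":0,"jaw":0.015},
    {"delta_pos":[0.0006,-0.005,-0.001],"roll":0,"jaw":0.015},
  ],
)

```text
t: 17.45
tool_pos: [0.4853, 0.2284, 0.0912]
orientation: [[-0.095, -0.989, -0.116], [-0.031, -0.114, 0.993], [-0.995, 0.098, -0.02]]
wrist_force: [0.8, 0.1, -1.6]
gripper_width: 0.0233
```

```bash
python3 st.py
```

```text
t 17.45
qpos [ 17.0667  34.024   92.6864  -0.1067  59.014  -79.4865]
wrist_force [ 0.767   0.1249 -1.648 ]
tool_pos [0.4853 0.2284 0.0912]
orientation [[-0.0949 -0.9887 -0.1161]
 [-0.0308 -0.1136  0.993 ]
 [-0.995   0.0978 -0.0197]]
gripper_width 0.02328229635025945
jaw az 96.66796309806524 jaw z deg -1.1270034796438366 lean az -162.01589454832296 lean 5.725110767725289 toolY z 5.612360803379322
```

jog_arm(
  deltas=[
    {"delta_pos":[-0.0005,0,0.008],"roll":0,"jaw":0.015},
    {"delta_pos":[-0.0005,0,0.015],"roll":0,"jaw":0.015},
    {"delta_pos":[-0.0005,0,0.02],"roll":0,"jaw":0.015},
    {"delta_pos":[-0.0005,0,0.03],"roll":0,"jaw":0.015},
    {"delta_pos":[-0.0005,0,0.03],"roll":0,"jaw":0.015},
    {"delta_pos":[-0.0005,0,0.015],"roll":0,"jaw":0.015},
  ],
)

```text
t: 18.05
tool_pos: [0.4801, 0.2259, 0.2135]
orientation: [[-0.102, -0.988, -0.113], [-0.033, -0.111, 0.993], [-0.994, 0.105, -0.021]]
wrist_force: [0.5, -0.2, -0.8]
gripper_width: 0.023
```

```bash
python3 st.py
python3 - <<'E'
from h import *
im,d,m=snap('scene')
A=cv2.resize(im[150:320,190:360],(560,560),interpolation=cv2.INTER_CUBIC)
cv2.imwrite('pics/s4.png',A[:,:,::-1])
E
```

```text
t 18.05
qpos [ 16.9683  25.5344  85.4471  -0.0867  75.1645 -79.4484]
wrist_force [ 0.4835 -0.1802 -0.845 ]
tool_pos [0.4801 0.2259 0.2135]
orientation [[-0.102  -0.9883 -0.1133]
 [-0.0326 -0.1105  0.9933]
 [-0.9943  0.105  -0.021 ]]
gripper_width 0.022980524561297126
jaw az 96.50671007079643 jaw z deg -1.203012187866547 lean az -162.24866900763067 lean 6.146567249959701 toolY z 6.026799963551879
```

View pics/s4.png

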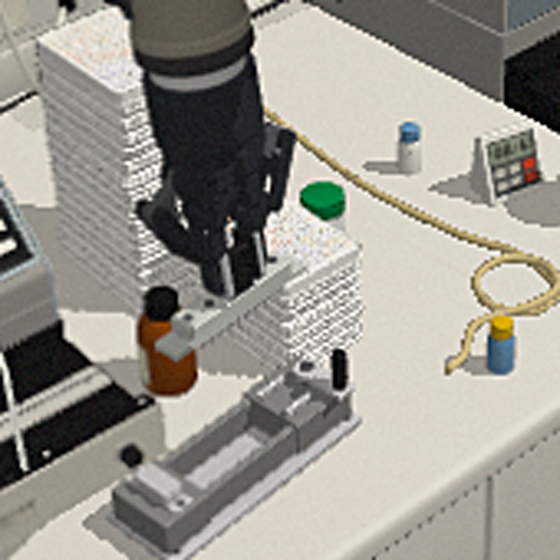

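jog_arm(
  deltas=[
    {"delta_pos":[-0.01,-0.015,0.01],"roll":-0.04,"jaw":0.015},
    {"delta_pos":[-0.014,-0.03,0.01],"roll":-0.08,"jaw":0.015},
    {"delta_pos":[-0.014,-0.043,0.01],"roll":-0.09,"jaw":0.015},
    {"delta_pos":[-0.014,-0.043,0],"roll":-0.09,"jaw":0.015},
    {"delta_pos":[-0.014,-0.043,0],"roll":-0.09,"jaw":0.015},
    {"delta_pos":[-0.014,-0.043,0],"roll":-0.09,"jaw":0.015},
    {"delta_pos":[-0.014,-0.043,0],"roll":-0.09,"jaw":0.015},
    {"delta_pos":[-0.014,-0.043,0],"roll":-0.09,"jaw":0.015},
    {"delta_pos":[-0.014,-0.043,0],"roll":-0.09,"jaw":0.015},
    {"delta_pos":[-0.014,-0.043,0],"roll":-0.09,"jaw":0.015},
    {"delta_pos":[-0.014,-0.043,0],"roll":-0.09,"jaw":0.015},
    {"delta_pos":[-0.014,-0.043,0],"roll":-0.09,"jaw":0.015},
    {"delta_pos":[-0.014,-0.043,0],"roll":-0.09,"jaw":0.015},
    {"delta_pos":[-0.014,-0.043,0],"roll":-0.09,"jaw":0.015},
    {"delta_pos":[-0.014,-0.043,0],"roll":-0.09,"jaw":0.015},
    {"delta_pos":[-0.014,-0.043,0],"roll":-0.09,"jaw":0.015},
    {"delta_pos":[-0.014,-0.043,0],"roll":-0.09,"jaw":0.015},
    {"delta_pos":[-0.012,-0.043,0],"roll":-0.08,"jaw":0.015},
    {"delta_pos":[-0.01,-0.035,0],"roll":-0.04,"jaw":0.015},
  ],
)

```text
t: 20.0
tool_pos: [0.2051, -0.5643, 0.2447]
orientation: [[-0.022, -0.029, 0.999], [0.1, 0.994, 0.031], [-0.995, 0.101, -0.019]]
wrist_force: [-0.0, -0.7, -0.9]
gripper_width: 0.0234
```

```bash
python3 st.py
```

```text
t 20.0
qpos [-77.3492  31.3232  70.5611   0.0274  83.9958 -79.0867]
wrist_force [-0.0401 -0.7497 -0.8862]
tool_pos [ 0.2051 -0.5643  0.2447]
orientation [[-0.022  -0.0291  0.9993]
 [ 0.1001  0.9945  0.0312]
 [-0.9947  0.1007 -0.0189]]
gripper_width 0.023375686959758876
jaw az 1.7880014414008527 jaw z deg -1.084977326941086 lean az 102.38453302624302 lean 5.880058600582213 toolY z 5.778398722234462
```

jog_arm(
  deltas=[
    {"delta_pos":[-0.014,-0.035,0],"roll":0.02,"jaw":0.015},
    {"delta_pos":[-0.014,-0.04,0],"roll":0.02,"jaw":0.015},
    {"delta_pos":[-0.014,-0.04,0],"roll":0.02,"jaw":0.015},
    {"delta_pos":[-0.014,-0.04,0],"roll":0.02,"jaw":0.015},
    {"delta_pos":[-0.01,-0.03,0],"roll":0.02,"jaw":0.015},
    {"delta_pos":[0.0,-0.02,0],"roll":0.0,"jaw":0.015},
    {"delta_pos":[0.007,-0.04,0.005],"roll":0,"jaw":0.015},
    {"delta_pos":[0.0087,-0.049,0.005],"roll":0,"jaw":0.015},
    {"delta_pos":[0.0087,-0.049,0.005],"roll":0,"jaw":0.015},
  ],
)

```text
t: 20.9
tool_pos: [0.1363, -0.8186, 0.2119]
orientation: [[-0.022, -0.124, 0.992], [0.049, 0.991, 0.125], [-0.999, 0.051, -0.016]]
wrist_force: [-0.0, -1.0, -2.1]
gripper_width: 0.0228
```

```bash
python3 st.py
```

```text
t 20.9
qpos [-85.4613  67.801    2.2425  -1.1456 112.847  -93.0338]
wrist_force [-0.0263 -1.0234 -2.1194]
tool_pos [ 0.1363 -0.8186  0.2119]
orientation [[-0.0224 -0.124   0.992 ]
 [ 0.0489  0.991   0.1249]
 [-0.9986  0.0513 -0.0161]]
gripper_width 0.022840089655988688
jaw az 7.178002608415462 jaw z deg -0.9225663183723003 lean az 114.58624721837388 lean 3.0809628092551797 toolY z 2.9393379979390573
```

jog_arm(
  deltas=[
    {"delta_pos":[0.008,-0.049,0.005],"roll":0,"jaw":0.015},
    {"delta_pos":[0.008,-0.049,0.005],"roll":0,"jaw":0.015},
    {"delta_pos":[0.008,-0.049,0.005],"roll":0,"jaw":0.015},
    {"delta_pos":[0.008,-0.049,0.005],"roll":0,"jaw":0.015},
    {"delta_pos":[0.008,-0.049,0.005],"roll":0,"jaw":0.015},
    {"delta_pos":[0.008,-0.049,0.005],"roll":0,"jaw":0.015},
  ],
)

```text
t: 21.5
tool_pos: [0.1446, -0.8853, 0.1618]
orientation: [[0.008, -0.124, 0.992], [-0.128, 0.984, 0.124], [-0.992, -0.128, -0.008]]
wrist_force: [-0.5, -0.4, -1.4]
gripper_width: 0.0232
```

```bash
cat >> st.py <<'E'
psi=np.radians(11.6); xs=np.array([np.cos(psi),np.sin(psi),0]);ys=np.array([-np.sin(psi),np.cos(psi),0]);up=np.array([0,0,1.])
S=-np.sin(np.radians(25))*xs+np.cos(np.radians(25))*up
mz=O@np.array([-.9952,.098,0]); my=O[:,2]
print('man tilt',np.degrees(np.arccos(mz[2])),'tilt az',np.degrees(np.arctan2(-mz[1],-mz[0])),'my az',np.degrees(np.arctan2(my[1],my[0])),'my z',np.degrees(np.arcsin(my[2])))
mx=np.cross(my,mz); off=np.array([0,0,0.])
# tips in world: at lift TCP-> manifold origin (man frame): dx, dy, dz
D=-np.array([-.004,0,.051]) if 0 else None
E
python3 st.py
```

```text
t 21.5
qpos [-85.5765  71.3388   2.1949  -0.0939  99.0853 -92.7416]
wrist_force [-0.4866 -0.4351 -1.3519]
tool_pos [ 0.1446 -0.8853  0.1618]
orientation [[ 0.0083 -0.1238  0.9923]
 [-0.1282  0.984   0.1239]
 [-0.9917 -0.1282 -0.0077]]
gripper_width 0.023234933606563514
jaw az 7.115879822162404 jaw z deg -0.4420706142740005 lean az -86.29854946045339 lean 7.3815864823541615 toolY z -7.3681898152484475
man tilt 12.99638082614786 tilt az -84.79937319696275 my az 7.115879822162404 my z -0.4420706142740005
```

jog_arm(
  deltas=[
    {"delta_pos":[0.008,-0.045,0.018],"roll":0,"jaw":0.015},
    {"delta_pos":[0.008,-0.045,0.018],"roll":0,"jaw":0.015},
    {"delta_pos":[0.008,-0.045,0.018],"roll":0,"jaw":0.015},
    {"delta_pos":[0.008,-0.045,0.018],"roll":0,"jaw":0.015},
    {"delta_pos":[0.008,-0.045,0.018],"roll":0,"jaw":0.015},
  ],
)

```text
t: 22.0
tool_pos: [0.153, -0.9239, 0.1978]
orientation: [[0.035, -0.12, 0.992], [-0.287, 0.95, 0.125], [-0.957, -0.29, -0.001]]
wrist_force: [-0.7, 1.2, -1.3]
gripper_width: 0.0231
```

```bash
python3 st.py
```

```text
t 22.0
qpos [-85.504   69.6282   2.1028   0.7325  91.4502 -92.5535]
wrist_force [-0.6768  1.2179 -1.2569]
tool_pos [ 0.153  -0.9239  0.1978]
orientation [[ 0.0354 -0.1197  0.9922]
 [-0.2874  0.9496  0.1248]
 [-0.9571 -0.2896 -0.0008]]
gripper_width 0.02313695960712302
jaw az 7.16981963835871 jaw z deg -0.043760741519257344 lean az -82.97481123555345 lean 16.83417976478421 toolY z -16.834119476085323
man tilt 22.456227781376253 tilt az -82.936047117714 my az 7.16981963835871 my z -0.043760741519257344
```

jog_arm(
  deltas=[
    {"delta_pos":[0.008,-0.045,0.018],"roll":0,"jaw":0.015},
    {"delta_pos":[-0.003,0.025,0],"roll":0,"jaw":0.015},
    {"delta_pos":[-0.004,0.04,0],"roll":0.05,"jaw":0.015},
    {"delta_pos":[-0.004,0.045,0],"roll":0.1,"jaw":0.015},
    {"delta_pos":[-0.002,0.045,0.003],"roll":0.12,"jaw":0.015},
    {"delta_pos":[0,0.045,0.008],"roll":0.12,"jaw":0.015},
    {"delta_pos":[0,0.045,0.01],"roll":0.12,"jaw":0.015},
    {"delta_pos":[0.005,0.045,0.012],"roll":0.12,"jaw":0.015},
    {"delta_pos":[0.01,0.042,0.015],"roll":0.12,"jaw":0.015},
    {"delta_pos":[0.015,0.042,0.015],"roll":0.12,"jaw":0.015},
    {"delta_pos":[0.018,0.04,0.015],"roll":0.12,"jaw":0.015},
    {"delta_pos":[0.018,0.04,0.015],"roll":0.12,"jaw":0.015},
    {"delta_pos":[0.018,0.04,0.01],"roll":0.12,"jaw":0.015},
    {"delta_pos":[0.018,0.035,0.01],"roll":0.12,"jaw":0.015},
    {"delta_pos":[0.012,0.02,0],"roll":0.1,"jaw":0.015},
  ],
)

```text
t: 23.5
tool_pos: [0.2601, -0.4025, 0.3309]
orientation: [[0.343, -0.939, -0.018], [-0.021, -0.026, 0.999], [-0.939, -0.343, -0.028]]
wrist_force: [0.8, -1.3, -1.4]
gripper_width: 0.0231
```

```bash
python3 st.py
```

```text
t 23.5
qpos [ -78.1772    6.7253   95.1785   20.2356   73.603  -174.4785]
wrist_force [ 0.8075 -1.2699 -1.4073]
tool_pos [ 0.2601 -0.4025  0.3309]
orientation [[ 0.3433 -0.939  -0.0177]
 [-0.0207 -0.0264  0.9994]
 [-0.939  -0.3428 -0.0284]]
gripper_width 0.023137513464742295
jaw az 91.01333930023257 jaw z deg -1.6299080444095275 lean az -3.4420488614517017 lean 20.117594235571573 toolY z -20.045724178784532
man tilt 25.724688282768863 tilt az -2.3722681913763237 my az 91.01333930023257 my z -1.6299080444095275
```

jog_arm(
  deltas=[
    {"delta_pos":[0.025,0.02,0],"roll":-0.03,"jaw":0.015},
    {"delta_pos":[0.032,0.026,0],"roll":0,"jaw":0.015},
    {"delta_pos":[0.032,0.026,0],"roll":0.03,"jaw":0.015},
    {"delta_pos":[0.032,0.026,0],"roll":0.06,"jaw":0.015},
    {"delta_pos":[0.03,0.024,0],"roll":0.06,"jaw":0.015},
    {"delta_pos":[0.015,0.012,0],"roll":0.06,"jaw":0.015},
  ],
)

```text
t: 24.1
tool_pos: [0.4312, -0.2634, 0.3388]
orientation: [[0.354, -0.914, -0.2], [0.023, -0.206, 0.978], [-0.935, -0.351, -0.052]]
wrist_force: [-0.3, -1.1, -1.7]
gripper_width: 0.0237
```

```bash
python3 st.py
```

```text
t 24.1
qpos [ -49.7072    6.2173   94.7052   17.9744   67.3625 -157.0742]
wrist_force [-0.2758 -1.0878 -1.6706]
tool_pos [ 0.4312 -0.2634  0.3388]
orientation [[ 0.3541 -0.9135 -0.2003]
 [ 0.0228 -0.2057  0.9784]
 [-0.9349 -0.351  -0.052 ]]
gripper_width 0.023689435280914675
jaw az 101.56995666708991 jaw z deg -2.979953451546676 lean az 3.6855906323405887 lean 20.7815026913377 toolY z -20.54701776660817
man tilt 26.355488127114178 tilt az 5.53900405104188 my az 101.56995666708991 my z -2.979953451546676
```

jog_arm(
  deltas=[
    {"delta_pos":[-0.018,-0.015,0],"roll":-0.1,"jaw":0.015},
    {"delta_pos":[-0.02,-0.02,0],"roll":-0.145,"jaw":0.015},
    {"delta_pos":[-0.02,-0.02,0],"roll":-0.145,"jaw":0.015},
    {"delta_pos":[-0.02,-0.02,0],"roll":-0.145,"jaw":0.015},
    {"delta_pos":[-0.02,-0.02,0],"roll":-0.145,"jaw":0.015},
    {"delta_pos":[-0.01,-0.025,-0.004],"roll":-0.145,"jaw":0.015},
    {"delta_pos":[0,-0.025,-0.004],"roll":-0.145,"jaw":0.015},
    {"delta_pos":[0,-0.025,-0.004],"roll":-0.145,"jaw":0.015},
    {"delta_pos":[0,-0.025,-0.004],"roll":-0.145,"jaw":0.015},
    {"delta_pos":[0,-0.025,-0.004],"roll":-0.145,"jaw":0.015},
    {"delta_pos":[0,-0.025,-0.004],"roll":-0.145,"jaw":0.015},
    {"delta_pos":[0,-0.025,-0.004],"roll":-0.145,"jaw":0.015},
    {"delta_pos":[0,-0.025,-0.004],"roll":-0.145,"jaw":0.015},
    {"delta_pos":[0,-0.025,-0.004],"roll":-0.145,"jaw":0.015},
    {"delta_pos":[0,-0.025,-0.004],"roll":-0.145,"jaw":0.015},
    {"delta_pos":[0,-0.025,-0.004],"roll":-0.145,"jaw":0.015},
    {"delta_pos":[0,-0.025,-0.004],"roll":-0.145,"jaw":0.015},
    {"delta_pos":[0,-0.025,-0.004],"roll":-0.145,"jaw":0.015},
    {"delta_pos":[0,-0.025,-0.004],"roll":-0.145,"jaw":0.015},
    {"delta_pos":[0,-0.025,-0.004],"roll":-0.145,"jaw":0.015},
  ],
)

```text
t: 26.1
tool_pos: [0.324, -0.7337, 0.3029]
orientation: [[-0.369, 0.805, 0.466], [-0.154, 0.441, -0.884], [-0.917, -0.398, -0.038]]
wrist_force: [0.1, -1.6, -1.4]
gripper_width: 0.0233
```

```bash
python3 st.py
```

```text
t 26.1
qpos [-63.412   59.6794   9.9    -25.1401 110.1822 -10.4798]
wrist_force [ 0.1155 -1.6    -1.4018]
tool_pos [ 0.324  -0.7337  0.3029]
orientation [[-0.3686  0.8046  0.4655]
 [-0.1544  0.4408 -0.8842]
 [-0.9167 -0.3978 -0.0382]]
gripper_width 0.02334963950541076
jaw az -62.23457514038252 jaw z deg -2.1896993181784623 lean az -157.26591003457577 lean 23.556456301726442 toolY z -23.442084748006884
man tilt 29.15791597690142 tilt az -156.16411531540064 my az -62.23457514038252 my z -2.1896993181784623
```

jog_arm(
  deltas=[
    {"delta_pos":[0,0.01,-0.003],"roll":-0.12,"jaw":0.015},
    {"delta_pos":[0,0,0],"roll":-0.12,"jaw":0.015},
    {"delta_pos":[0,0,0],"roll":-0.12,"jaw":0.015},
    {"delta_pos":[0.01,-0.02,0],"roll":-0.12,"jaw":0.015},
    {"delta_pos":[0.018,-0.042,0],"roll":0,"jaw":0.015},
  ],
)

```text
t: 26.6
tool_pos: [0.3131, -0.7228, 0.2641]
orientation: [[-0.38, 0.925, 0.006], [-0.013, 0.001, -1.0], [-0.925, -0.38, 0.012]]
wrist_force: [-0.1, -0.7, -1.5]
gripper_width: 0.0232
```

```bash
python3 st.py
```

```text
t 26.6
qpos [-64.7931  65.7443   2.1115 -23.6213 119.1775  14.622 ]
wrist_force [-0.0549 -0.7356 -1.4796]
tool_pos [ 0.3131 -0.7228  0.2641]
orientation [[-0.3804  0.9248  0.0061]
 [-0.0133  0.0012 -0.9999]
 [-0.9247 -0.3805  0.0118]]
gripper_width 0.02324221762204899
jaw az -89.64886242718273 jaw z deg 0.677156245144761 lean az -178.00356740754626 lean 22.374371223871517 toolY z -22.3630015042065
man tilt 27.99465601608517 tilt az -178.3749440394233 my az -89.64886242718273 my z 0.677156245144761
```

jog_arm(
  deltas=[
    {"delta_pos":[-0.005,0.015,0],"roll":0.1,"jaw":0.015},
    {"delta_pos":[0,0.025,0.002],"roll":0.145,"jaw":0.015},
    {"delta_pos":[0,0.025,0.003],"roll":0.145,"jaw":0.015},
    {"delta_pos":[0,0.025,0.004],"roll":0.145,"jaw":0.015},
    {"delta_pos":[0,0.025,0.004],"roll":0.145,"jaw":0.015},
    {"delta_pos":[0,0.025,0.004],"roll":0.145,"jaw":0.015},
    {"delta_pos":[0,0.025,0.004],"roll":0.145,"jaw":0.015},
    {"delta_pos":[0,0.025,0.004],"roll":0.145,"jaw":0.015},
    {"delta_pos":[0,0.025,0.004],"roll":0.145,"jaw":0.015},
    {"delta_pos":[0,0.025,0.004],"roll":0.145,"jaw":0.015},
    {"delta_pos":[0,0.025,0.004],"roll":0.145,"jaw":0.015},
    {"delta_pos":[0,0.025,0.004],"roll":0.145,"jaw":0.015},
    {"delta_pos":[0,0.025,0.004],"roll":0.145,"jaw":0.015},
    {"delta_pos":[0,0.025,0.004],"roll":0.145,"jaw":0.015},
    {"delta_pos":[0,0.025,0.004],"roll":0.145,"jaw":0.015},
    {"delta_pos":[0.01,0.025,0.004],"roll":0.145,"jaw":0.015},
    {"delta_pos":[0.018,0.02,0.003],"roll":0.145,"jaw":0.015},
    {"delta_pos":[0.018,0.02,0],"roll":0.145,"jaw":0.015},
    {"delta_pos":[0.018,0.015,0],"roll":0.145,"jaw":0.015},
    {"delta_pos":[0.018,0.01,0],"roll":0.145,"jaw":0.015},
  ],
)

```text
t: 28.6
tool_pos: [0.3963, -0.2677, 0.3332]
orientation: [[0.413, -0.874, 0.255], [-0.087, 0.241, 0.967], [-0.907, -0.421, 0.023]]
wrist_force: [0.1, -0.0, -2.4]
gripper_width: 0.0235
```

```bash
cat >> st.py <<'E'
mx=np.cross(my,mz); V=np.array([.4664,-.2606,.1907]); print('tips',np.array(s['tool_pos'])+.0065*mx-.0691*mz,'err world',V-(np.array(s['tool_pos'])+.0065*mx-.0691*mz),'mz err',np.degrees(np.arccos(mz@S)))
E
python3 st.py
```

```text
t 28.6
qpos [ -53.1538    0.2575  103.3227   19.0157   58.5903 -135.4938]
wrist_force [ 0.0988 -0.0308 -2.3932]
tool_pos [ 0.3963 -0.2677  0.3332]
orientation [[ 0.4127 -0.8744  0.2551]
 [-0.087   0.241   0.9666]
 [-0.9067 -0.4211  0.0234]]
gripper_width 0.023483439347245
jaw az 75.21342534462333 jaw z deg 1.3388800083186814 lean az -11.90662713951962 lean 24.946805916087335 toolY z -24.905882951496096
man tilt 30.56227965846477 tilt az -12.518360147231682 my az 75.21342534462333 my z 1.3388800083186814
tips [ 0.436  -0.2768  0.277 ] err world [ 0.0304  0.0162 -0.0863] mz err 12.434597775288255
```

jog_arm(
  deltas=[
    {"delta_pos":[-0.013,0.02,-0.01],"roll":0,"jaw":0.015},
    {"delta_pos":[-0.013,0.03,-0.02],"roll":0,"jaw":0.015},
    {"delta_pos":[-0.013,0.03,-0.02],"roll":0,"jaw":0.015},
    {"delta_pos":[-0.013,0.03,-0.02],"roll":0,"jaw":0.015},
    {"delta_pos":[-0.01,0.03,-0.02],"roll":0,"jaw":0.015},
    {"delta_pos":[0,0,-0.03],"roll":0,"jaw":0.015},
    {"delta_pos":[0,0,-0.03],"roll":0,"jaw":0.015},
  ],
)

```text
t: 29.3
tool_pos: [0.3354, -0.1265, 0.1891]
orientation: [[0.434, -0.865, 0.252], [-0.111, 0.226, 0.968], [-0.894, -0.448, 0.002]]
wrist_force: [1.4, -0.3, -1.0]
gripper_width: 0.0233
```

```bash
python3 st.py
```

```text
t 29.3
qpos [ -43.5671   -4.8516  134.9878   26.8615   28.9409 -140.2216]
wrist_force [ 1.4076 -0.2774 -1.0196]
tool_pos [ 0.3354 -0.1265  0.1891]
orientation [[ 0.4338 -0.8652  0.2516]
 [-0.1109  0.2259  0.9678]
 [-0.8941 -0.4478  0.002 ]]
gripper_width 0.023266450089351957
jaw az 75.42714845690836 jaw z deg 0.11727915477330723 lean az -14.338661802695741 lean 26.60120470613888 toolY z -26.60090491443522
man tilt 32.22386341902866 tilt az -14.386795571667784 my az 75.42714845690836 my z 0.11727915477330723
tips [ 0.3764 -0.137   0.1341] err world [ 0.09   -0.1236  0.0566] mz err 14.236745785679293
```

jog_arm(
  deltas=[
    {"delta_pos":[0,0,-0.01],"roll":-0.14,"jaw":0.015},
    {"delta_pos":[-0.005,0,-0.02],"roll":-0.14,"jaw":0.015},
    {"delta_pos":[-0.01,0,-0.025],"roll":-0.1,"jaw":0.015},
    {"delta_pos":[-0.01,0,-0.02],"roll":0,"jaw":0.015},
  ],
)

```text
t: 29.7
tool_pos: [0.3096, -0.1293, 0.15]
orientation: [[0.364, -0.77, 0.524], [-0.219, 0.476, 0.852], [-0.905, -0.425, 0.005]]
wrist_force: [1.5, -0.9, -1.0]
gripper_width: 0.023
```

```bash
python3 st.py
```

```text
t 29.7
qpos [ -38.7256   -1.3367  140.552    11.7905   16.1563 -107.6613]
wrist_force [ 1.4744 -0.9354 -1.0248]
tool_pos [ 0.3096 -0.1293  0.15  ]
orientation [[ 0.3642 -0.7698  0.5243]
 [-0.2191  0.4763  0.8515]
 [-0.9052 -0.425   0.0048]]
gripper_width 0.022973947041499732
jaw az 58.38084966885035 jaw z deg 0.2731287455919234 lean az -31.037405926691225 lean 25.150580762865673 toolY z -25.148888529291984
man tilt 30.772923458301886 tilt az -31.16049522727779 my az 58.38084966885035 my z 0.2731287455919234
tips [ 0.3446 -0.1506  0.094 ] err world [ 0.1218 -0.11    0.0967] mz err 20.370226942251193
```

jog_arm(
  deltas=[
    {"delta_pos":[-0.008,0.003,-0.022],"roll":0,"jaw":0.015},
    {"delta_pos":[-0.008,0.003,-0.022],"roll":0,"jaw":0.015},
  ],
)

```text
t: 29.9
tool_pos: [0.2886, -0.1286, 0.1392]
orientation: [[0.356, -0.778, 0.518], [-0.198, 0.479, 0.855], [-0.913, -0.407, 0.016]]
wrist_force: [-0.3, 0.5, -1.9]
gripper_width: 0.0234
```

```bash
python3 st.py
```

```text
t 29.9
qpos [ -43.5562   -1.7797  143.3227   21.3982   16.1566 -121.5753]
wrist_force [-0.3389  0.472  -1.8844]
tool_pos [ 0.2886 -0.1286  0.1392]
orientation [[ 0.3558 -0.7778  0.518 ]
 [-0.1983  0.4788  0.8552]
 [-0.9133 -0.407   0.0162]]
gripper_width 0.02343118533777015
jaw az 58.79655562794865 jaw z deg 0.9272923352571798 lean az -29.12375819595582 lean 24.03772025017498 toolY z -24.017544832972348
man tilt 29.656647455813253 tilt az -29.574594171826735 my az 58.79655562794865 my z 0.9272923352571798
tips [ 0.3232 -0.1484  0.0824] err world [ 0.1432 -0.1122  0.1083] mz err 19.091783983845353
```

jog_arm(
  deltas=[
    {"delta_pos":[0.012,-0.006,-0.046],"roll":-0.03,"jaw":0.015},
  ],
)

```text
t: 30.0
tool_pos: [0.2939, -0.1405, 0.1296]
orientation: [[0.338, -0.773, 0.537], [-0.179, 0.507, 0.843], [-0.924, -0.382, 0.033]]
wrist_force: [1.6, -0.2, -1.5]
gripper_width: 0.0235
```

```bash
python3 st.py
```

```text
t 30.0
qpos [ -45.1305    1.4778  142.0327   23.9673   16.2201 -124.1364]
wrist_force [ 1.5902 -0.1582 -1.4943]
tool_pos [ 0.2939 -0.1405  0.1296]
orientation [[ 0.3385 -0.7728  0.5368]
 [-0.1792  0.5071  0.843 ]
 [-0.9238 -0.3816  0.0332]]
gripper_width 0.023524751090348777
jaw az 57.51210138330331 jaw z deg 1.9006419174071738 lean az -27.8970725110119 lean 22.519096886881396 toolY z -22.429885376413505
man tilt 28.124452271366902 tilt az -28.9285885880619 my az 57.51210138330331 my z 1.9006419174071738
tips [ 0.3272 -0.1595  0.0717] err world [ 0.1392 -0.1011  0.119 ] mz err 18.061022740071454
```

jog_arm(
  deltas=[
    {"delta_pos":[0.014,-0.008,-0.045],"roll":-0.1,"jaw":0.015},
    {"delta_pos":[0.014,-0.004,-0.045],"roll":-0.06,"jaw":0.015},
  ],
)

```text
t: 30.2
tool_pos: [0.3222, -0.1619, 0.1145]
orientation: [[0.277, -0.711, 0.646], [-0.182, 0.622, 0.762], [-0.943, -0.329, 0.043]]
wrist_force: [-0.3, 0.3, -0.7]
gripper_width: 0.023
```

```bash
python3 st.py
```

```text
t 30.2
qpos [-40.9889   8.3909 136.427    9.1387  16.1621 -98.6173]
wrist_force [-0.2828  0.3054 -0.6522]
tool_pos [ 0.3222 -0.1619  0.1145]
orientation [[ 0.2772 -0.7109  0.6464]
 [-0.1823  0.6216  0.7618]
 [-0.9434 -0.329   0.0427]]
gripper_width 0.023009903108126933
jaw az 49.688659988558086 jaw z deg 2.447264896007453 lean az -33.3306661742832 lean 19.37472771659651 toolY z -19.20721547541564
man tilt 24.960310893176075 tilt az -35.043438828555885 my az 49.688659988558086 my z 2.447264896007453
tips [ 0.3505 -0.1826  0.0546] err world [ 0.1159 -0.078   0.1361] mz err 19.247099802381012
```

jog_arm(
  deltas=[
    {"delta_pos":[0.012,-0.006,-0.04],"roll":-0.02,"jaw":0.015},
    {"delta_pos":[0,0,0.025],"roll":0.04,"jaw":0.015},
    {"delta_pos":[0,-0.008,0.04],"roll":0.12,"jaw":0.015},
    {"delta_pos":[0,-0.01,0.045],"roll":0.12,"jaw":0.015},
    {"delta_pos":[0,-0.01,0.045],"roll":0.12,"jaw":0.015},
    {"delta_pos":[0.005,-0.012,0.04],"roll":0.12,"jaw":0.015},
    {"delta_pos":[0.01,-0.015,0.02],"roll":0.12,"jaw":0.015},
    {"delta_pos":[0.015,-0.015,0.01],"roll":0.12,"jaw":0.015},
    {"delta_pos":[0.02,-0.01,0],"roll":0.1,"jaw":0.015},
  ],
)

```text
t: 31.1
tool_pos: [0.3923, -0.2563, 0.3397]
orientation: [[0.301, -0.939, -0.169], [0.068, -0.155, 0.986], [-0.951, -0.308, 0.017]]
wrist_force: [0.9, -0.3, -1.3]
gripper_width: 0.0226
```

```bash
python3 st.py
```

```text
t 31.1
qpos [ -52.7938    4.4521   95.8224   17.096    72.8266 -156.4432]
wrist_force [ 0.8639 -0.3046 -1.3476]
tool_pos [ 0.3923 -0.2563  0.3397]
orientation [[ 0.3009 -0.9386 -0.1687]
 [ 0.0682 -0.1553  0.9855]
 [-0.9512 -0.308   0.0173]]
gripper_width 0.022644108711748233
jaw az 99.71367207925022 jaw z deg 0.9892221611771973 lean az 12.765431786762782 lean 17.969623778143912 toolY z -17.940507064363654
man tilt 23.585003598594177 tilt az 11.980153380035379 my az 99.71367207925022 my z 0.9892221611771973
tips [ 0.4252 -0.2496  0.279 ] err world [ 0.0412 -0.011  -0.0883] mz err 1.3902840523623508
```

jog_arm(
  deltas=[
    {"delta_pos":[0.012,-0.003,-0.015],"roll":0.03,"jaw":0.015},
    {"delta_pos":[0.014,-0.004,-0.025],"roll":0,"jaw":0.015},
    {"delta_pos":[0.012,-0.003,-0.025],"roll":0,"jaw":0.015},
    {"delta_pos":[0.003,-0.001,-0.015],"roll":0,"jaw":0.015},
  ],
)

```text
t: 31.5
tool_pos: [0.4381, -0.2731, 0.2644]
orientation: [[0.312, -0.929, -0.199], [0.059, -0.191, 0.98], [-0.948, -0.318, -0.004]]
wrist_force: [0.3, 0.1, -1.1]
gripper_width: 0.0231
```

```bash
python3 st.py
python3 - <<'E'
from h import *
im,d,m=snap('scene'); im2,d2,m2=snap('top')
cv2.imwrite('pics/f1.png',np.hstack([cv2.resize(im[130:270,310:430],(480,560),interpolation=cv2.INTER_CUBIC),cv2.resize(im2[170:250,380:450][:,:40+30],(320,366),interpolation=cv2.INTER_CUBIC)[:366].repeat(1,0) if 0 else np.vstack([cv2.resize(im2[180:250,380:450],(320,320),interpolation=cv2.INTER_CUBIC),np.zeros((240,320,3),np.uint8)])])[:,:,::-1])
E
```

```text
t 31.5
qpos [ -49.5162   12.4219   98.5493   18.4003   60.8911 -158.9271]
wrist_force [ 0.342   0.1328 -1.1443]
tool_pos [ 0.4381 -0.2731  0.2644]
orientation [[ 0.312  -0.9289 -0.1995]
 [ 0.0592 -0.1905  0.9799]
 [-0.9482 -0.3176 -0.0044]]
gripper_width 0.023086280381810854
jaw az 101.50635879040978 jaw z deg -0.25419992673876546 lean az 10.747421477148324 lean 18.51847566435467 toolY z -18.516603216604768
man tilt 24.1402587721474 tilt az 10.939190163379964 my az 101.50635879040978 my z -0.25419992673876546
tips [ 0.4717 -0.2665  0.204 ] err world [-0.0053  0.0059 -0.0133] mz err 0.8502398563730846
```

View pics/f1.png

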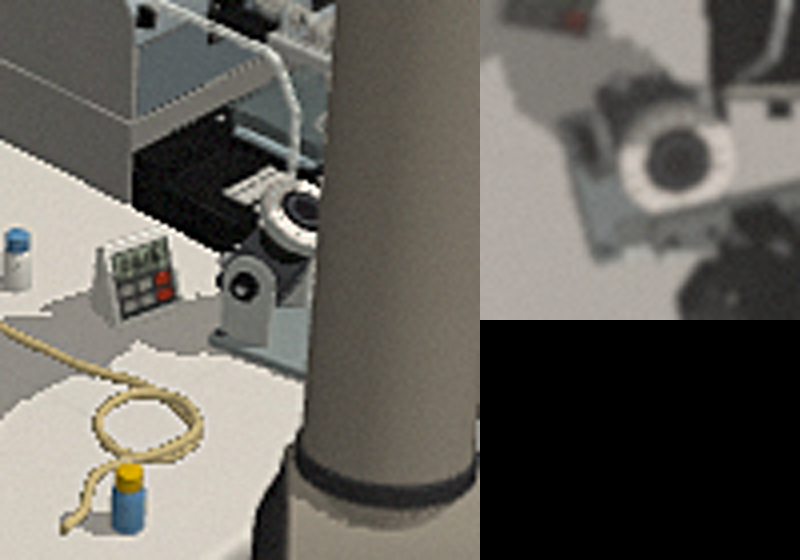

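```bash
cat >> st.py <<'E'
im,d,m=snap('top'); P=cloud(m,d)
tp=np.array(s['tool_pos'])
W=lambda p: tp+.0065*mx-.0511*mz+p[0]*mx+p[1]*my+p[2]*mz
pts=[W(p) for p in [(-.011,-.066,.006),(-.011,.066,.006),(.011,.066,.006),(.011,-.066,.006),(-.011,-.05,.018),(-.011,.05,.018),(.011,.05,.018),(.011,-.05,.018),(0,-.0315,-.018),(0,.0315,-.018)]]+[V]
uv=proj(m,pts)
x0,y0,k=385,185,9
A=cv2.resize(im[y0:y0+66,x0:x0+80],None,fx=k,fy=k,interpolation=cv2.INTER_CUBIC)
A=np.clip(A*1.4,0,255).astype(np.uint8)
for i,p in enumerate(uv): cv2.circle(A,tuple(int(v) for v in (p-[x0,y0]+.5)*k),3,(255,0,0) if i<4 else (0,255,0) if i<8 else (255,255,0),-1)
import sys
if len(sys.argv)>1: cv2.imwrite(sys.argv[1],A[:,:,::-1])
rel=(P-W((0,0,0)))@np.c_[mx,my,mz]
sel=(abs(rel[...,1])<.09)&(abs(rel[...,0])<.04)&(rel[...,2]>-.03)&(rel[...,2]<.03)&(d>0)
for a,b in((-.075,-.055),(-.05,-.03),(-.03,-.015),(.015,.03),(.03,.05),(.055,.075)):
    q=rel[sel&(rel[...,1]>a)&(rel[...,1]<b)]
    if len(q): print(a,len(q),'med',np.median(q,0),'x rng',q[:,0].min(),q[:,0].max())
q=rel[sel]; print('y rng',q[:,1].min(),q[:,1].max())
E
python3 st.py pics/f2.png
```

```text
t 31.6
qpos [ -49.5451   12.4172   98.6203   18.3822   61.0357 -158.9149]
wrist_force [ 0.0599 -0.4489 -1.2185]
tool_pos [ 0.4372 -0.2723  0.2639]
orientation [[ 0.3098 -0.9296 -0.1996]
 [ 0.0619 -0.1898  0.9799]
 [-0.9488 -0.3159 -0.0013]]
gripper_width 0.023117199057373514
jaw az 101.51530138193853 jaw z deg -0.07262338782633546 lean az 11.297214838286973 lean 18.417943557270508 toolY z -18.417790016262614
man tilt 24.040108915306682 tilt az 11.352506359607567 my az 101.51530138193853 my z -0.07262338782633546
tips [ 0.4706 -0.2656  0.2034] err world [-0.0042  0.005  -0.0127] mz err 0.9164328132248843
-0.075 44 med [ 0.0015 -0.0615  0.006 ] x rng -0.011108738651637775 0.010838066059008116
-0.05 92 med [ 0.0029 -0.041   0.0183] x rng -0.010791023082861525 0.012246992815563242
-0.03 52 med [ 0.0077 -0.0238  0.0177] x rng -0.004801337676481375 0.011437844774727554
0.015 72 med [0.0035 0.0225 0.0182] x rng -0.012082018984616671 0.011102520295220242
0.03 98 med [0.0025 0.0405 0.0182] x rng -0.010847346272983891 0.01210684937165412
0.055 38 med [0.0001 0.06   0.0072] x rng -0.010850345834395427 0.010321846748231604
y rng -0.06714944801149954 0.06442017557261029
```

View pics/f2.png

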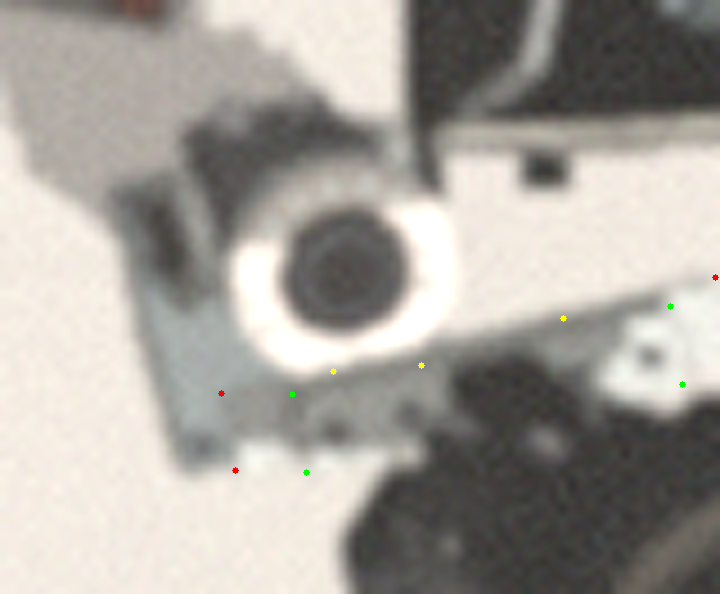

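jog_arm(
  deltas=[
    {"delta_pos":[-0.002,0.003,-0.007],"roll":0,"jaw":0.015},
    {"delta_pos":[-0.002,0.002,-0.006],"roll":0,"jaw":0.015},
    {"delta_pos":[0,0,0],"roll":0,"jaw":0.015},
  ],
)

```text
t: 31.95
tool_pos: [0.4333, -0.268, 0.2548]
orientation: [[0.315, -0.928, -0.199], [0.055, -0.191, 0.98], [-0.947, -0.32, -0.009]]
wrist_force: [-0.7, -1.4, -2.2]
gripper_width: 0.023
```

```bash
python3 st.py; python3 st.py | grep -E 'tips|^t |my az'
```

```text
t 31.95
qpos [ -49.5681   12.0922  100.6623   18.7922   58.9252 -159.7244]
wrist_force [-0.7166 -1.4367 -2.1888]
tool_pos [ 0.4333 -0.268   0.2548]
orientation [[ 0.3153 -0.9279 -0.199 ]
 [ 0.0553 -0.1914  0.9799]
 [-0.9474 -0.32   -0.009 ]]
gripper_width 0.022996006214425036
jaw az 101.48141129483497 jaw z deg -0.5154847085718017 lean az 9.955737477023147 lean 18.671269070303858 toolY z -18.663622160547238
man tilt 24.291764146162624 tilt az 10.339286303229294 my az 101.48141129483497 my z -0.5154847085718017
tips [ 0.467  -0.2617  0.1945] err world [-0.0006  0.0011 -0.0038] mz err 0.8287078950077246
-0.075 43 med [ 0.0015 -0.0614  0.0068] x rng -0.010899060801753145 0.012489208696948998
-0.05 95 med [ 0.0038 -0.0404  0.0184] x rng -0.010672492458642812 0.011889859182159184
-0.03 48 med [ 0.007  -0.0237  0.0176] x rng -0.0046825936500453705 0.011518691585163294
0.015 68 med [0.003  0.0222 0.0187] x rng -0.01191285183584479 0.011261309724695062
0.03 101 med [0.0033 0.0404 0.0185] x rng -0.010398201356873683 0.011771556049865465
0.055 37 med [0.0006 0.0599 0.0072] x rng -0.01201120624897098 0.01038389825770082
y rng -0.0682100425409992 0.06409276973113569
t 32.0
man tilt 24.3175997959846 tilt az 10.267841805008526 my az 101.47503733386897 my z -0.5455028060570849
tips [ 0.4673 -0.2619  0.195 ] err world [-0.0009  0.0013 -0.0043] mz err 0.8267013620380517
```

jog_arm(
  deltas=[
    {"delta_pos":[-0.001,0.002,-0.005],"roll":0,"jaw":0.015},
    {"delta_pos":[0,0.0005,-0.001],"roll":0,"jaw":0.015},
    {"delta_pos":[0,0,-0.001],"roll":0,"jaw":0.015},
  ],
)

```text
t: 32.35
tool_pos: [0.4328, -0.2662, 0.2489]
orientation: [[0.317, -0.927, -0.199], [0.053, -0.192, 0.98], [-0.947, -0.322, -0.012]]
wrist_force: [-0.1, 0.7, -1.3]
gripper_width: 0.0231
```

```bash
python3 st.py | grep -E 'tips|^t |my az|force|y rng'
python3 - <<'E'
from h import *
im2,d2,m2=load('top');m=m2
# lens disc centre in top view by dark blob inside the ring
g=cv2.GaussianBlur(im2.max(2),(3,3),0)[200:230,405:440]
n,l,st,c=cv2.connectedComponentsWithStats((g<110).astype(np.uint8))
for i in range(1,n):
    if 60<st[i,4]<300: print(st[i],c[i]+[405,200],onz(m,[c[i]+[405,200]],.118))
im,d,m=snap('scene');A=cv2.resize(im[:400,180:480],(600,800)[::1],interpolation=cv2.INTER_AREA)
cv2.imwrite('pics/f3.png',cv2.resize(im[120:340,190:460],(736,600),interpolation=cv2.INTER_CUBIC)[:,:,::-1])
s=sense();print(s['t'],s['qvel'])
E
```

```text
t 32.35
wrist_force [-0.072   0.7203 -1.2637]
man tilt 24.391106882528046 tilt az 9.976764531961953 my az 101.45304709012557 my z -0.6693437422343181
tips [ 0.4667 -0.26    0.1886] err world [-0.0003 -0.0006  0.0021] mz err 0.8601074085422618
y rng -0.06830181558704261 0.0660136946966944
[  0   0  23  20 195] [411.2154 206.2256] [[ 0.5226 -0.2252  0.118 ]]
[ 11   8  14  14 155] [422.7226 214.1484] [[ 0.5009 -0.2538  0.118 ]]
[ 8 24 27  6 78] [430.5385 227.5128] [[ 0.4655 -0.2721  0.118 ]]
32.45 [ 0.0322 -0.0917 -0.3812 -0.0272  0.1333  0.0666]
```

View pics/f3.png

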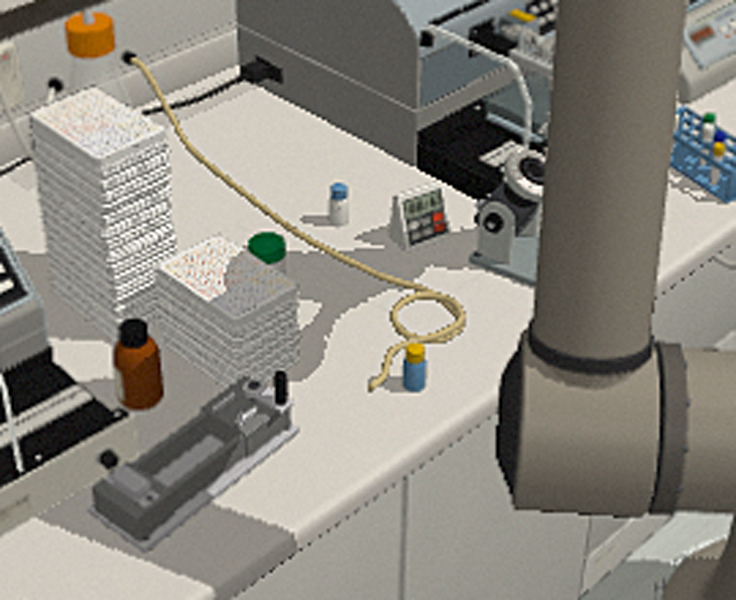

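jog_arm(
  deltas=[
    {"delta_pos":[0.0,0,0.0005],"roll":0,"jaw":0.015},
    {"delta_pos":[0,0,0],"roll":0,"jaw":0.015},
  ],
)

```text
t: 32.65
tool_pos: [0.4328, -0.2662, 0.2492]
orientation: [[0.317, -0.927, -0.199], [0.053, -0.192, 0.98], [-0.947, -0.321, -0.011]]
wrist_force: [0.1, 0.1, -1.6]
gripper_width: 0.0234
```

```bash
python3 st.py | grep -E 'tips|^t |my az|force|y rng'; python3 st.py | grep -E 'tips|^t |my az'; python3 -c "
from station import *
print(sense()['qvel'])
job_done()"
```

```text
t 32.65
wrist_force [ 0.0947  0.0591 -1.5787]
man tilt 24.374871140331017 tilt az 10.037348516839126 my az 101.45757989456135 my z -0.643452739764837
tips [ 0.4667 -0.26    0.189 ] err world [-0.0003 -0.0006  0.0017] mz err 0.8519458932984186
y rng -0.06792010410796241 0.06591862350079353
t 32.7
man tilt 24.37427197498713 tilt az 10.042675157390741 my az 101.45807961058038 my z -0.6412486376396891
tips [ 0.4667 -0.26    0.189 ] err world [-0.0003 -0.0006  0.0017] mz err 0.8506766837339321
[ 0.024159    0.01564093  0.0763468  -0.07819561 -0.01424898 -0.06652518]
the job is handed in; nothing more can be done
```

The job is handed in at 32.7 s. The arm is holding the manifold in front of the inspection camera with its nozzles pointing into the lens. I swung the latch to its stop, drew the manifold about 15.6 mm towards the latch end and lifted it straight out by its grip. The jog moves cannot tilt the tool directly. I got the 25° lean by pushing the arm against its reach and wrist limits, with the manifold held clear of everything.

**Last checks**
- **Position:** the nozzle tips are about 2 mm from the estimated view point, which itself is good to about 2 mm. The depth picture agreed with the computed manifold pose to about 1 mm.
- **Pointing:** about 0.85° off the line of sight.
- **Row direction:** within about 0.7° of the pivot bolts, going by my measured stand angle.
- **Stillness:** joint speeds were under 0.1°/s and the wrist force was only about 1.6 N, mostly downward.
- **Surroundings:** the last scene picture shows the latch open and the amber bottle, timer, vial and jar standing where they were.

**Less certain**
- **Joint limits:** the tilting held the third and fifth joints right at their stated limits (for example 2.067° against a stated 2.07°). I take this as rounding, but cannot confirm it.
- **Forces:** swinging the latch onto its stop peaked at about 35 N at the wrist. An early fast move with nothing in the gripper read about 72 N, which I put down to inertia because it vanished once the arm stopped.
- **Nozzles:** I did not see any nozzle contact, but I also had no direct view of them during the lift.

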